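# Fish out the nuts and pack the two-level parts bin

## Robot

A 7-joint arm with a two-finger parallel gripper is mounted at the origin on a cart in front of the work surface, level with it; the furniture and walls round the work are solid. World frame = base frame: x ahead of the robot, y to its left, z up, the work surface at z = 0. Lengths are in m, angles in degrees, forces in N, time in s.
With the tool pointing down it reaches from about 0.425 to 0.925 m from the base axis. Payload 6.8 kg.
Tool frame: the origin (TCP) lies between the finger pads; the fingertips stand bot.tcp_to_tips ahead of it and the grasp point (between the pads) lies 5 mm behind it (bot.tcp_to_tips is the distance from the TCP to the fingertips, in m); x points along the fingers, y is the direction in which the jaws open and shut, and the axes are right-handed (so a half turn about x gives the same grasp; the last joint's range is limited). The gripper opens to 88 mm and grips with 3 to 60 N. Pads are 20 mm wide; open, the fingers measure 115 mm over their backs; the gripper's body (75 mm by 178 mm) begins 61 mm behind the grasp point.
Start: joints at [62.905, 27.33, 1.283, 89.118, -0.659, 63.558, -4.761], TCP at [0.241, -0.631, 0.237] pointing down, gripper open.
Joint ranges: [-169.35, 169.35], [-19.33, 120.38], [-80.79, 83.38], [13.8, 139.57], [-78.32, 258.32], [9.67, 109.79], [-169.56, 169.56]. Speed limits (degrees/s): [136.94, 136.94, 180, 180, 180, 180, 180].

## Interface

Orientations are given as a 3x3 rotation matrix whose columns are the frame's x, y, z axes.
In Python, from rig import monitor, camera, get_calibration, workorder, bot gives the robot as it stands. The module is installed in compiled form; this text tells all that it offers.
- The arm moves only by the tool send_rows, never from a script. Its arguments are lists of equal length, an entry for each row: "translation": the shift along the world's x, y, z in mm, a list of three; "rotation": the turn, a rotation vector about the world's x, y, z in degrees, a list of three; "hand": the opening, from 0 (shut) to 1 (fully open). A call has exactly 5 rows; each row shifts and turns the commanded pose from where the row before left it; what a row does not reach is not made up. A row lasts 1/10 s, in which the tool goes at most 50 mm and 8.59 degrees, less where a joint would pass 70% of its speed; a pose out of reach is approached as far as the arm can. A call is refused whole if a number of a shift passes 50 or a number of a turn 8.59, either way. A call with a gripper value outside its range is refused whole. The fingers move at their own pace and stop on an object; "force" is the grip in N (left out, the last holds). Time passes only in rows, so rows that do not move let the fingers close, or fill a call up. It gives the time, the measured TCP pose, the force and the opening at its end, in the units of the state.
- monitor.sense(): the state, without advancing time (a new reading comes with each control period).
- camera(name): name is "scene" or "top"; returns (picture, depth): 384x512x3 uint8, blue, green, red; 384x512 float32, m along the optical axis (not along the pixel's ray), 0 where there is no reading.
- get_calibration(name): a dict with "fov_y" (degrees; the focal length in pixels is half the picture's height over the tangent of half this angle, whatever the lens; pixels are square), "cx", "cy" (the principal point, pixels), "world_from_camera" (4x4, takes a point from camera to world coordinates). Camera axes: x right, y down, z forward; pixel columns grow to the right and rows downward; lengths in m; the calibration is good to about 2 mm. A picture is of the moment at which its call begins. get_calibration takes no time and is no camera call.
- workorder.hand_in(): hands the job in, once; it reports no verdict.
The state is a dict: "t": time; "q": joint angles; "dq": joint speeds; "joint_torque": joint torques, N m; "tcp_pos": TCP position; "tcp_rot": TCP orientation; "ft_force": force on the tool from outside, world axes, zero at the start; "torque": the same for the moment, N m; "opening": finger opening in m.
Only numpy, scipy, OpenCV 4.12 (cv2) and the standard library are available. Lean on these libraries where they do the work, as an engineer would, in place of code of your own. Each camera call takes 0.05 s, during which the arm holds its last target. There are 200 camera calls.

## Task

Some big hexagon nuts have slid under the low bench riser: take the bent T-handled hook from its rack, pull every nut out into the open with it and hang the hook back in its rack. Lift the blue tray out of the grey bin, put all the nuts in the bottom of the bin lying flat and not on top of one another, then put the tray back turned half a turn, orange ends opposite, so that its lugs rest level on the bin's rim instead of nesting. Do not knock over the spray cans.

Things in the scene. Friction and masses are not known exactly. Their poses are not given: they have to be found in the camera images.
- riser: Low bench riser, clear plastic top on plywood, fixed, 200 (x) x 400 (y) x 56 mm high; origin on the bench under its centre. Its long open front is at its own x = -100 mm and its own -x axis points out of it, toward the robot; ends and back are closed by 12 mm panels (inside 372 mm wide, 186 mm deep from the front). The gap under the board is 42 mm high. A block and a brush lie on its rear top.
- hook: Bent retrieving hook, loose, 0.16 kg. Origin at the centre of its blue T-handle, a bar 18 (x) x 120 (y) x 20 (z) mm, to be gripped at its middle from above across the 18 mm. From there an 8 mm steel rod runs 122 mm straight down, bends and runs 140 mm along +x (the foot), then bends and runs 32 mm along +y (the tip). It hangs level in its rack at the start and lifts straight up out of it.
- hook_tip (a point): Centre of the hook's end: on the rod's axis, 140 mm ahead (+x), 32 mm to the left (+y) and 122 mm below (-z) of the hook's origin, with the hook's axes. The underside of foot and tip is 4 mm lower.
- rack_rest (a point): Point on the fixed dark steel hook rack, 160 mm above the bench, where the handle's centre lies when hung up; the hook then has this point's axes (foot toward +x). Two posts 50 mm to either side along y, 10 mm thick in y, end in forks that carry the handle's underside 150 mm above the bench; their flared prongs end 173 mm above it and guide the handle in (about 4 mm of play).
- bin: Grey open parts bin, screwed to the bench; 160 (x) x 120 (y) x 60 mm high, origin on the bench under its centre; walls and floor 5 mm thick, inside 150 x 110 mm. The wall at its +x end is orange. Each long wall has two notches, 24 mm wide in x, from the rim down to 28 mm above the bench, centred at its x = +48 and -24 mm; the rest of the rim is the ledge.
- tray_handle (a point): Centre of the handle of the loose blue tray (0.28 kg), with the tray's axes: a black bar 132 (x) x 12 (y) x 14 (z) mm, gripped at its middle from above across the 12 mm, 95 mm above the tray's underside, on uprights at x = +-63 mm. The tray is 138 (x) x 98 (y) x 42 mm with an orange strip on its +x end. At the start it is nested on the bin floor, orange end at orange end, handle 100 mm up.
- tray_mark (a point): Point in the tray, 60 mm from its middle toward its orange (+x) end and 34 mm above its underside. Four lugs stick 17 mm out of the tray's long sides at its x = +48 and -24 mm, 14 mm wide, undersides 30 mm above the tray's underside. Nested they sit in the bin's notches; turned half a turn they rest on the rim, the handle is then 125 mm above the bench. 6 mm of play all round.
- clear_spot (a point): Centre of a clear patch of bench, about 140 (x) x 170 (y) mm, where the tray can stand meanwhile, best with its long side along the world y.
- nut_0_mid (a point): Centre (half-way up) of a loose brass-coloured hexagon nut, 28 mm across flats (flats face its own x axis and every 60 degrees), 32 mm over corners, 14 mm high, with a 14 mm hole, 45 g; lies flat under the riser at the start, nuts side by side at 60 mm or more. May be absent.
- nut_1_mid (a point): Centre (half-way up) of a loose brass-coloured hexagon nut, 28 mm across flats (flats face its own x axis and every 60 degrees), 32 mm over corners, 14 mm high, with a 14 mm hole, 45 g; lies flat under the riser at the start, nuts side by side at 60 mm or more. May be absent.
- nut_2_mid (a point): Centre (half-way up) of a loose brass-coloured hexagon nut, 28 mm across flats (flats face its own x axis and every 60 degrees), 32 mm over corners, 14 mm high, with a 14 mm hole, 45 g; lies flat under the riser at the start, nuts side by side at 60 mm or more. May be absent.
- can_gold: Spray can, 67 mm across, 190 mm tall, standing loose on the bench as a bystander; origin at the centre of its base.
- can_olive: Spray can, 67 mm across, 190 mm tall, standing loose on the bench as a bystander; origin at the centre of its base.
- can_red: Spray can, 67 mm across, 190 mm tall, standing loose on the bench as a bystander; origin at the centre of its base.
Things that resemble listed ones, but are neither listed nor needed, are in the scene too. Leave any red look-alike of the bin alone.

How it is judged:
By the outcome, as a careful person would: the job done as asked, in the order asked, and still so for the second after the job is handed in, with the robot touching nothing.
Of nut_0, nut_1, nut_2 only 2 to 3 are there at a start; the rules pass over those that are not, and their reading is None.
At some moment in a run one of nut_0, nut_1, nut_2 may be knocked a few centimetres aside while the robot is not near it.
It also fails if it takes over 210 s, if anything falls off the work surface, if the arm or the gripper's body presses on something with over 40 N, if the wrist force passes 120 N, or if a joint passes its speed limit or range.

## Working session

There is one attempt and no reset: what is moved stays moved. The work goes in short steps, Python scripts to look and compute and a tool call to move; the robot and the scene stay as the last step left them, time stands still between calls to the robot, and variables do not carry over. Pictures are saved under pics/ and viewed, about 12 in all and at most 16, crops included, and the job is handed in when it is done.

Besides the shell and the picture viewer there is one more tool, called after "Request:" as a command line: name --argument value ..., lists and objects as JSON in quotes. send_rows: Moves the arm, as the interface text tells. Its arguments: {"type":"object","properties":{"translation":{"type":"array","items":{"type":"array","items":{"type":"number"}}},"rotation":{"type":"array","items":{"type":"array","items":{"type":"number"}}},"hand":{"type":"array","items":{"type":"number"}},"force":{"type":"number"}},"required":["translation","rotation","hand"]}

```bash
mkdir -p pics
cat > h.py <<'E'
import numpy as np, cv2
from rig import monitor, camera, get_calibration, workorder, bot
def K(n):
    c=get_calibration(n); f=192/np.tan(np.radians(c["fov_y"]/2)); return f,c["cx"],c["cy"],np.array(c["world_from_camera"])
def P(n,u,v,d):
    f,cx,cy,T=K(n); return (T@np.array([(u-cx)/f*d,(v-cy)/f*d,d,1]))[:3]
def Pz(n,u,v,z):  # ray hit with plane z
    f,cx,cy,T=K(n); r=T[:3,:3]@np.array([(u-cx)/f,(v-cy)/f,1]); o=T[:3,3]; return o+r*(z-o[2])/r[2]
def pix(n,p):
    f,cx,cy,T=K(n); c=np.linalg.inv(T)@np.append(p,1); return c[0]/c[2]*f+cx,c[1]/c[2]*f+cy
def cloud(n,D):
    f,cx,cy,T=K(n); v,u=np.mgrid[:384,:512]; c=np.stack([(u-cx)/f*D,(v-cy)/f*D,D],-1); return c@T[:3,:3].T+T[:3,3]
def crop(img,x0,y0,x1,y1,s,name):
    cv2.imwrite(f"pics/{name}.png",cv2.resize(img[y0:y1,x0:x1],None,fx=s,fy=s,interpolation=cv2.INTER_CUBIC))
E
python3 - <<'E'
from h import *
s=monitor.sense(); print(s["tcp_pos"],s["tcp_rot"],s["t"],bot.tcp_to_tips,s["opening"])
for n in("scene","top"):
    c,d=camera(n); np.savez(f"{n}0.npz",c=c,d=d); cv2.imwrite(f"pics/{n}0.png",cv2.resize(c,None,fx=1.5,fy=1.5,interpolation=cv2.INTER_CUBIC)); print(K(n))
E
```

```text
[ 0.24058538 -0.63006125  0.23569355] [[-7.67817069e-04  3.56794171e-01 -9.34182707e-01]
 [ 1.62347562e-03 -9.34181306e-01 -3.56794971e-01]
 [-9.99998387e-01 -1.79057612e-03  1.38033713e-04]] 0.0 0.014 0.08791960974837296
(np.float64(495.2870372509832), 250.94285384624445, 198.95345831200223, array([[-4.59473166e-01, -3.73046229e-01,  8.06052679e-01,
        -8.60039839e-01],
       [-8.88191476e-01,  1.92411177e-01, -4.17245540e-01,
         6.83323633e-01],
       [ 5.58330094e-04, -9.07642248e-01, -4.19744254e-01,
         8.47444302e-01],
       [ 0.00000000e+00,  0.00000000e+00,  0.00000000e+00,
         1.00000000e+00]]))
(np.float64(408.8435664178667), 250.33926247775113, 195.29258051913231, array([[-1.50905508e-02, -9.87542784e-01,  1.56625429e-01,
         3.17701770e-01],
       [-9.99884879e-01,  1.46563611e-02, -3.92675693e-03,
        -4.14421007e-02],
       [ 1.58228163e-03, -1.56666655e-01, -9.87650270e-01,
         1.69356857e+00],
       [ 0.00000000e+00,  0.00000000e+00,  0.00000000e+00,
         1.00000000e+00]]))
```

View pics/scene0.png

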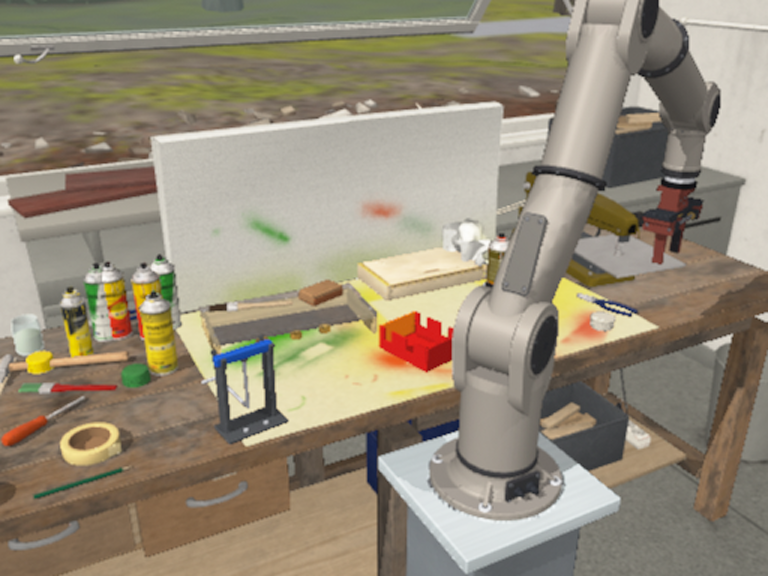

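View pics/top0.png

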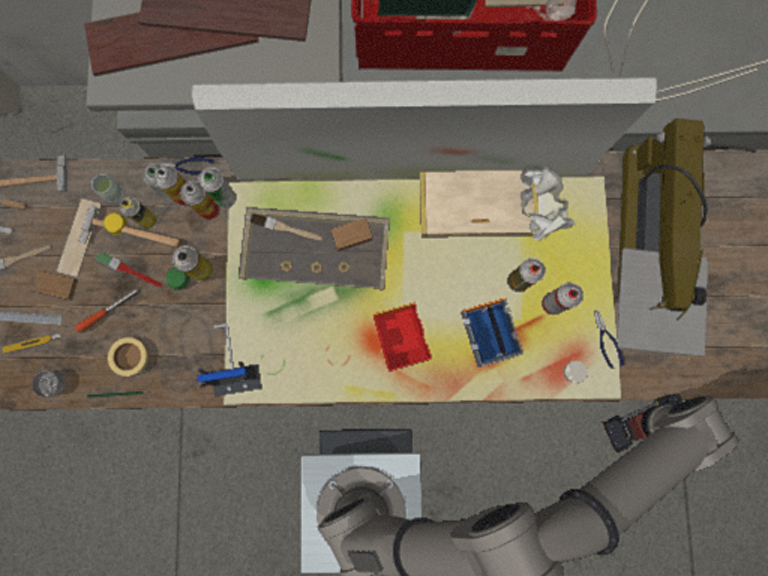

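The top view (1.5x) shows the riser at (315,248) with nuts at (286,267), (316,267) and (344,267). The hook and rack are at (228,377), and the blue tray in the grey bin is at (490,333). The red decoy bin is at (402,337), and cans stand at (527,273), (563,297) and (190,262). Look-alikes are the red bin (leave alone), the yellow tape ring (127,356) and the can cluster at (180,185). Close crops next.

Run:
```python
from h import *
z=np.load("top0.npz"); c=z["c"]
a=cv2.resize(c[130:270,120:270],None,fx=5,fy=5,interpolation=cv2.INTER_CUBIC)[:600]
crop(c,125,130,285,270,4.2,"cropA"); crop(c,290,160,410,260,6,"cropB")
D=z["d"]; W=cloud("top",D)
# quick heights
for u,v in [(210,165),(167,160),(148,252),(328,222),(351,182),(375,198),(126,174),(180,190)]: print((u,v),W[v,u].round(3))
```

```text
(210, 165) [0.706 0.116 0.054]
(167, 160) [0.73  0.293 0.054]
(148, 252) [0.353 0.334 0.165]
(328, 222) [ 0.469 -0.368  0.004]
(351, 182) [ 0.605 -0.431  0.168]
(375, 198) [ 0.542 -0.518  0.169]
(126, 174) [0.649 0.424 0.169]
(180, 190) [0.612 0.246 0.007]
```

View pics/cropA.png

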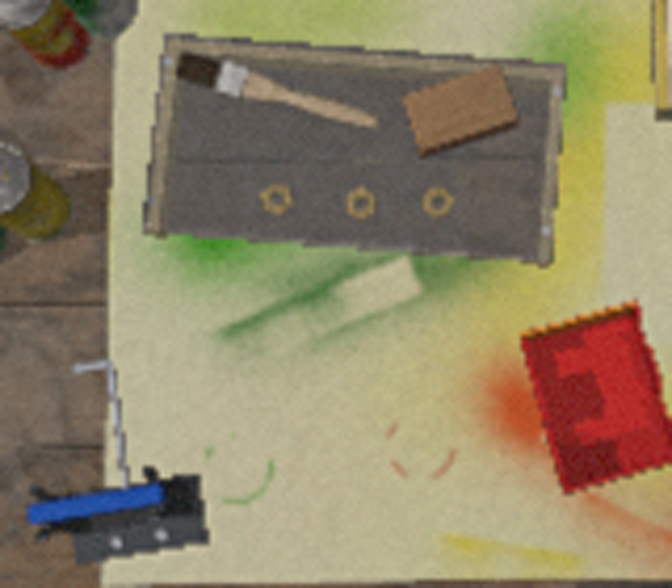

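View pics/cropB.png

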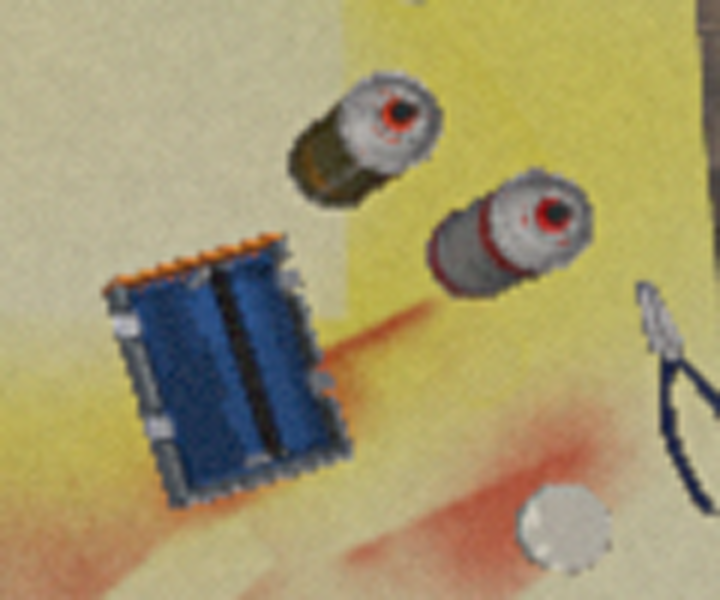

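Run:
```python
from h import *
A=lambda x,y,z:Pz("top",125+x/4.2-.4,130+y/4.2-.4,z)
B=lambda x,y,z:Pz("top",290+x/6-.4,160+y/6-.4,z)
r=[A(147,235,.056),A(548,265,.056),A(566,65,.056),A(165,37,.056)]
print("riser",np.round(r,3),"c",np.mean(r,0).round(3)); v=r[0]-r[1];print(np.hypot(*v[:2]),np.degrees(np.arctan2(-v[0],v[1])), )
v=r[3]-r[0];print(np.hypot(*v[:2]),np.degrees(np.arctan2(v[1],v[0])))
for p in [(277,199),(361,204),(437,202)]: print("nut",A(*p,.007).round(3),A(*p,.014).round(3))
h=[A(29,514,.17),A(164,493,.17)];print("hook",h,np.mean(h,0)); v=h[0]-h[1];print(np.hypot(*v[:2]),np.degrees(np.arctan2(-v[0],v[1])))
print("tip",A(76,370,.038),"corner",A(110,363,.038))
b=[B(108,283,.06),B(280,236,.06),B(350,452,.06),B(175,504,.06)];print("bin",np.round(b,3),np.mean(b,0).round(4))
for i,j in((1,2),(0,3),(0,1),(3,2)):
  v=b[i]-b[j];print(np.hypot(*v[:2]).round(4),np.degrees(np.arctan2(v[1],v[0])))
t=[B(215,272,.107),B(273,458,.107)];print("handle",t,np.mean(t,0),); v=t[0]-t[1];print(np.hypot(*v[:2]),np.degrees(np.arctan2(v[1],v[0])))
# red bin
print("red",[A(*p,.06).round(3) for p in((522,338),(636,305),(672,460),(570,492))])
print("cans",B(400,112,.19),B(553,214,.19))
print("patch candidates",[Pz("top",u/1.5,v/1.5,0).round(3) for u,v in((400,250),(500,250),(455,290),(400,395),(225,395),(620,395),(575,372))])
print("scene pix hook handle",pix("scene",np.mean(h,0)))
```

```text
riser [[ 0.623  0.321  0.056]
 [ 0.588 -0.067  0.056]
 [ 0.787 -0.088  0.056]
 [ 0.821  0.307  0.056]] c [0.705 0.118 0.056]
0.38959112498277065 -5.186422475752742
0.19892619466251876 -3.9931068289018583
nut [0.667 0.202 0.007] [0.665 0.201 0.014]
nut [0.661 0.118 0.007] [0.659 0.117 0.014]
nut [0.661 0.042 0.007] [0.66  0.042 0.014]
hook [array([0.35403735, 0.39417757, 0.17      ]), array([0.3705756 , 0.27594703, 0.17      ])] [0.36230647 0.3350623  0.17      ]
0.1193816358132899 7.9629414861667405
tip [0.49458899 0.3906763  0.038     ] corner [0.50090311 0.35795838 0.038     ]
bin [[ 0.527 -0.278  0.06 ]
 [ 0.557 -0.395  0.06 ]
 [ 0.411 -0.434  0.06 ]
 [ 0.378 -0.317  0.06 ]] [ 0.4682 -0.356   0.06  ]
0.151 15.186613490644449
0.1531 14.718773473593576
0.1209 104.4548731062319
0.1221 105.46797958075454
handle [array([ 0.52672503, -0.34118374,  0.107     ]), array([ 0.40523477, -0.37328659,  0.107     ])] [ 0.4659799  -0.35723516  0.107     ]
0.12566016419713175 14.801650852483753
red [array([ 0.517, -0.041,  0.06 ]), array([ 0.547, -0.151,  0.06 ]), array([ 0.398, -0.182,  0.06 ]), array([ 0.37 , -0.084,  0.06 ])]
cans [ 0.61488576 -0.44557236  0.19      ] [ 0.5489752  -0.53700828  0.19      ]
patch candidates [array([ 0.708, -0.119,  0.   ]), array([ 0.704, -0.402,  0.   ]), array([ 0.591, -0.271,  0.   ]), array([ 0.304, -0.111,  0.   ]), array([0.311, 0.366, 0.   ]), array([ 0.295, -0.71 ,  0.   ]), array([ 0.359, -0.592,  0.   ])]
scene pix hook handle (np.float64(162.49066137934392), np.float64(231.11384609473265))
```

Request:
send_rows --translation '[[17,42,4],[17,42,4],[17,42,4],[17,42,4],[17,42,4]]' --rotation '[[0,0,3.2],[0,0,3.2],[0,0,3.2],[0,0,3.2],[0,0,3.2]]' --hand '[1,1,1,1,1]' --force 30

```text
t: 0.6
tcp_pos: [0.3261, -0.4186, 0.2565]
tcp_rot: [[-0.0, 0.602, -0.798], [0.0, -0.798, -0.602], [-1.0, -0.0, 0.0]]
ft_force: [1.5, -0.3, 0.0]
opening: 0.088
```

Request:
send_rows --translation '[[17,42,4],[17,42,4],[17,42,4],[17,42,4],[17,42,4]]' --rotation '[[0,0,3.2],[0,0,3.2],[0,0,3.2],[0,0,3.2],[0,0,3.2]]' --hand '[1,1,1,1,1]'

```text
t: 1.1
tcp_pos: [0.4109, -0.2088, 0.2767]
tcp_rot: [[-0.0, 0.799, -0.601], [-0.0, -0.601, -0.799], [-1.0, -0.0, 0.0]]
ft_force: [0.2, -0.1, -0.9]
opening: 0.0878
```

Request:
send_rows --translation '[[17,42,4],[17,42,4],[17,42,4],[17,42,4],[17,42,4]]' --rotation '[[0,0,3.2],[0,0,3.2],[0,0,3.2],[0,0,3.2],[0,0,3.2]]' --hand '[1,1,1,1,1]'

```text
t: 1.6
tcp_pos: [0.4959, 0.001, 0.2967]
tcp_rot: [[-0.0, 0.934, -0.358], [-0.0, -0.358, -0.934], [-1.0, -0.0, 0.0]]
ft_force: [0.5, -1.3, -0.0]
opening: 0.0876
```

Request:
send_rows --translation '[[-15,37,0],[-15,37,0],[-15,37,0],[-15,37,0],[-15,37,0]]' --rotation '[[0,0,3.2],[0,0,3.2],[0,0,3.2],[0,0,3.2],[0,0,3.2]]' --hand '[1,1,1,1,1]'

```text
t: 2.1
tcp_pos: [0.4198, 0.1856, 0.2965]
tcp_rot: [[-0.0, 0.996, -0.087], [-0.0, -0.087, -0.996], [-1.0, -0.0, 0.0]]
ft_force: [1.4, -0.1, -0.4]
opening: 0.0878
```

Request:
send_rows --translation '[[-15,37,0],[-15,37,0],[-15,37,0],[-15,37,0],[0,0,0]]' --rotation '[[0,0,3.2],[0,0,3.2],[0,0,3.2],[0,0,3.2],[0,0,0]]' --hand '[1,1,1,1,1]'

```text
t: 2.6
tcp_pos: [0.3574, 0.3372, 0.297]
tcp_rot: [[-0.001, 0.99, 0.144], [0.003, 0.144, -0.99], [-1.0, -0.001, -0.003]]
ft_force: [0.2, 0.4, -0.8]
opening: 0.0875
```

Run:
```python
from h import *
for n in("top","scene"):
    z=np.load(n+"0.npz"); W=cloud(n,z["d"]); hsv=cv2.cvtColor(z["c"],cv2.COLOR_BGR2HSV)
    m=(abs(hsv[...,0].astype(int)-110)<15)&(hsv[...,1]>120)&(W[...,2]>.145)&(W[...,2]<.19)&(abs(W[...,0]-.36)<.08)&(abs(W[...,1]-.33)<.1)
    p=W[m]; 
    v,u=np.where(m); q=np.array([Pz(n,a,b,.17) for a,b in zip(u,v)])
    (c,s,a)=cv2.minAreaRect((q[:,:2]*1000).astype(np.float32)); print(n,len(p),np.median(p,0),p.min(0),p.max(0),"rect z=.17",c,s,a)
z=np.load("top0.npz"); D=z["d"]; W=cloud("top",D)
# riser top fit
m=(abs(W[...,2]-.056)<.007)&(W[...,0]>.55)&(W[...,0]<.85)&(W[...,1]>-.13)&(W[...,1]<.36)
q=W[m][:,:2]; lab=cv2.morphologyEx(m.astype(np.uint8),cv2.MORPH_OPEN,np.ones((3,3)))>0
print("riser",cv2.minAreaRect((W[lab][:,:2]*1000).astype(np.float32)))
```

```text
top 161 [0.3611588  0.33740406 0.16982177] [0.34649937 0.27754498 0.15067402] [0.37816867 0.39352962 0.17913891] rect z=.17 (361.6205139160156, 333.8093566894531) (19.317161560058594, 119.64543151855469) 7.8753509521484375
scene 273 [0.35520661 0.33986094 0.16437913] [0.33244921 0.28187927 0.14535577] [0.37562234 0.39867473 0.17481312] rect z=.17 (342.931884765625, 343.08538818359375) (45.09440994262695, 126.77117919921875) 8.71287727355957
riser ((708.134521484375, 118.93544006347656), (400.3509216308594, 201.68199157714844), 84.80294799804688)
```

Request:
send_rows --translation '[[4,-3,-30],[0,0,-40],[0,0,-35],[0,0,-25],[0,0,-12]]' --rotation '[[0,0,0],[0,0,0],[0,0,0],[0,0,0],[0,0,0]]' --hand '[0.6,0.6,0.6,0.6,0.6]'

```text
t: 3.1
tcp_pos: [0.3642, 0.3274, 0.1522]
tcp_rot: [[-0.003, 0.991, 0.133], [-0.003, 0.133, -0.991], [-1.0, -0.003, 0.003]]
ft_force: [-0.3, 0.9, 0.3]
opening: 0.0536
```

Request:
send_rows --translation '[[0,0,0],[0,0,0],[0,0,0],[0,0,0],[0,0,0]]' --rotation '[[0,0,0],[0,0,0],[0,0,0],[0,0,0],[0,0,0]]' --hand '[0.15,0.15,0.0,0,0]' --force 40

```text
t: 3.6
tcp_pos: [0.3651, 0.3298, 0.1555]
tcp_rot: [[0.001, 0.991, 0.134], [0.001, 0.134, -0.991], [-1.0, 0.001, -0.001]]
ft_force: [-0.8, 0.0, 5.8]
opening: 0.0177
```

Request:
send_rows --translation '[[0,0,0],[0,0,0],[0,0,0],[0,0,0],[0,0,0]]' --rotation '[[0,0,0],[0,0,0],[0,0,0],[0,0,0],[0,0,0]]' --hand '[0,0,0,0,0]'

```text
t: 4.1
tcp_pos: [0.3651, 0.3297, 0.1555]
tcp_rot: [[0.001, 0.991, 0.134], [0.0, 0.134, -0.991], [-1.0, 0.001, -0.0]]
ft_force: [-1.2, -1.4, 6.5]
opening: 0.0179
```

Request:
send_rows --translation '[[0,0,10],[0,0,25],[0,0,25],[0,0,0],[20,3,0]]' --rotation '[[0,0,0],[0,0,0],[0,0,0],[0,0,0],[0,0,0]]' --hand '[0,0,0,0,0]'

```text
t: 4.6
tcp_pos: [0.3833, 0.3324, 0.2153]
tcp_rot: [[0.001, 0.991, 0.136], [-0.001, 0.136, -0.991], [-1.0, 0.001, 0.001]]
ft_force: [0.6, 0.3, -2.1]
opening: 0.0179
```

Request:
send_rows --translation '[[20,3,0],[20,2,0],[2,-15,0],[2,-32,0],[2,-40,0]]' --rotation '[[0,0,0],[0,0,0],[0,0,0],[0,0,-1.6],[0,0,-1.6]]' --hand '[0,0,0,0,0]'

```text
t: 5.1
tcp_pos: [0.4297, 0.25, 0.2139]
tcp_rot: [[-0.002, 0.997, 0.08], [0.0, 0.08, -0.997], [-1.0, -0.001, -0.001]]
ft_force: [1.1, -0.6, -2.2]
opening: 0.0179
```

Request:
send_rows --translation '[[2,-40,0],[2,-40,0],[2,-40,0],[2,-40,0],[2,-35,0]]' --rotation '[[0,0,-1.6],[0,0,-1.6],[0,0,-1.6],[0,0,-1.6],[0,0,-1.6]]' --hand '[0,0,0,0,0]'

```text
t: 5.6
tcp_pos: [0.4394, 0.0527, 0.2141]
tcp_rot: [[-0.001, 0.998, -0.063], [-0.001, -0.063, -0.998], [-1.0, -0.001, 0.001]]
ft_force: [0.3, -0.1, -1.9]
opening: 0.0174
```

Request:
send_rows --translation '[[2,-20,0],[0,-5,-20],[0,0,-25],[0,0,-10],[0,0,0]]' --rotation '[[0,0,-1.6],[0,0,0],[0,0,0],[0,0,0],[0,0,0]]' --hand '[0,0,0,0,0]'

```text
t: 6.1
tcp_pos: [0.4415, 0.0309, 0.1584]
tcp_rot: [[-0.003, 0.996, -0.088], [0.0, -0.088, -0.996], [-1.0, -0.003, -0.0]]
ft_force: [-0.5, 0.3, -2.1]
opening: 0.0173
```

Run:
```python
from h import *
s=monitor.sense();print(s["tcp_pos"],s["tcp_rot"],s["opening"])
c,d=camera("top");np.savez("top1.npz",c=c,d=d);c2,d2=camera("scene")
a=cv2.resize(c[120:270,120:300],None,fx=4,fy=4,interpolation=cv2.INTER_CUBIC)
cv2.imwrite("pics/t1.png",a)
```

```text
[0.44145933 0.03087326 0.15842682] [[-3.39511518e-03  9.96132614e-01 -8.77968629e-02]
 [ 4.02331049e-04 -8.77960011e-02 -9.96138394e-01]
 [-9.99994156e-01 -3.41732799e-03 -1.02697543e-04]] 0.017312082616149468
```

View pics/t1.png

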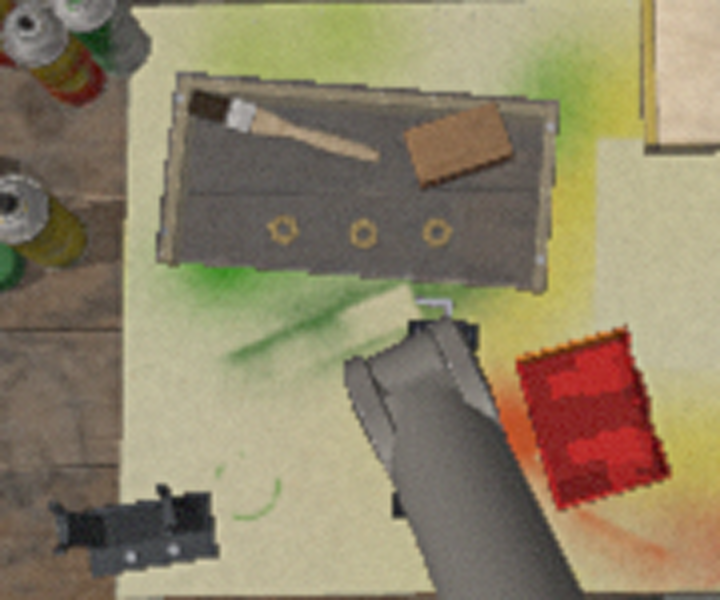

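Run:
```python
from h import *
A=lambda x,y,z:Pz("top",120+x/4-.4,120+y/4-.4,z)
print(A(450,303,.041),A(416,300,.041),[A(*p,.010) for p in((284,230),(364,234),(437,232))])
```

```text
[0.58064227 0.02662197 0.041     ] [0.58426678 0.0613833  0.041     ] [array([0.66572909, 0.20145662, 0.01      ]), array([0.66020958, 0.11751788, 0.01      ]), array([0.66121782, 0.04092798, 0.01      ])]
```

Request:
send_rows --translation '[[0,0,-15],[10,-1,0],[25,-2,0],[25,-2,0],[25,-2,0]]' --rotation '[[0,0,0],[0,0,0],[0,0,0],[0,0,0],[0,0,0]]' --hand '[0,0,0,0,0]'

```text
t: 6.7
tcp_pos: [0.5302, 0.0234, 0.146]
tcp_rot: [[0.002, 0.996, -0.089], [0.0, -0.089, -0.996], [-1.0, 0.002, -0.0]]
ft_force: [0.8, 0.2, -1.6]
opening: 0.0176
```

Request:
send_rows --translation '[[20,-2,0],[5,-1,0],[0,0,0],[0,0,-9],[0,0,-9]]' --rotation '[[0,0,0],[0,0,0],[0,0,0],[0,0,0],[0,0,0]]' --hand '[0,0,0,0,0]'

```text
t: 7.2
tcp_pos: [0.5519, 0.0204, 0.1262]
tcp_rot: [[-0.0, 0.996, -0.088], [-0.0, -0.088, -0.996], [-1.0, -0.0, 0.0]]
ft_force: [0.5, -0.7, -1.3]
opening: 0.018
```

Run:
```python
from h import *
s=monitor.sense();print(s["tcp_pos"],s["ft_force"],s["opening"])
c,d=camera("top")
a=cv2.resize(c[150:210,150:270],None,fx=6,fy=6,interpolation=cv2.INTER_CUBIC)
cv2.imwrite("pics/t2.png",a)
```

```text
[0.55192886 0.02043647 0.12623304] [ 0.50811973 -0.6841562  -1.26568234] 0.018043219408034987
```

View pics/t2.png

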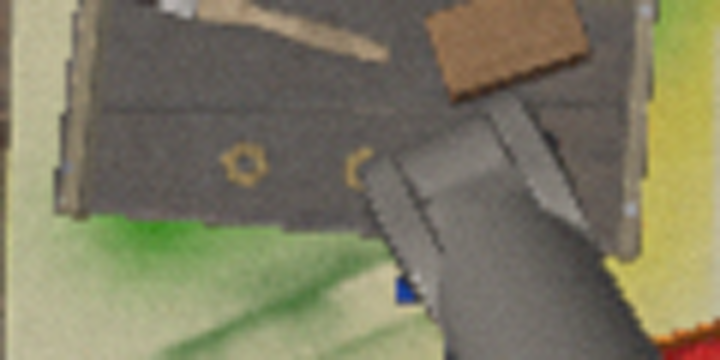

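The arm hides the nut, so I'm pulling slowly by geometry and will look afterwards.

Request:
send_rows --translation '[[-8,0.7,0],[-12,1,0],[-15,1.3,0],[-15,1.3,0],[-15,1.3,0]]' --rotation '[[0,0,0],[0,0,0],[0,0,0],[0,0,0],[0,0,0]]' --hand '[0,0,0,0,0]'

```text
t: 7.75
tcp_pos: [0.4862, 0.0261, 0.1269]
tcp_rot: [[0.0, 0.996, -0.089], [-0.0, -0.089, -0.996], [-1.0, 0.0, 0.0]]
ft_force: [-0.2, -0.1, -2.0]
opening: 0.0179
```

Request:
send_rows --translation '[[-15,1.3,0],[-15,1.3,0],[-15,1.3,0],[-8,1,0],[0,0,0]]' --rotation '[[0,0,0],[0,0,0],[0,0,0],[0,0,0],[0,0,0]]' --hand '[0,0,0,0,0]'

```text
t: 8.25
tcp_pos: [0.4334, 0.0308, 0.1268]
tcp_rot: [[-0.0, 0.996, -0.088], [-0.001, -0.088, -0.996], [-1.0, -0.0, 0.001]]
ft_force: [-0.2, 0.2, -1.0]
opening: 0.0178
```

```bash
cat > nuts.py <<'E'
from h import *
# brass blobs in top image near/before the riser
def nuts(save=None):
    c,d=camera("top")
    if save: cv2.imwrite(f"pics/{save}.png",cv2.resize(c[140:240,140:290],None,fx=5,fy=5,interpolation=cv2.INTER_CUBIC))
    return c,d
s=monitor.sense();print(s["t"],s["tcp_pos"].round(4),s["ft_force"].round(1),s["opening"])
import sys; nuts(sys.argv[1])
E
python3 nuts.py t3
```

```text
8.25 [0.4334 0.0308 0.1268] [-0.2  0.2 -1. ] 0.01784170918352719
```

View pics/t3.png

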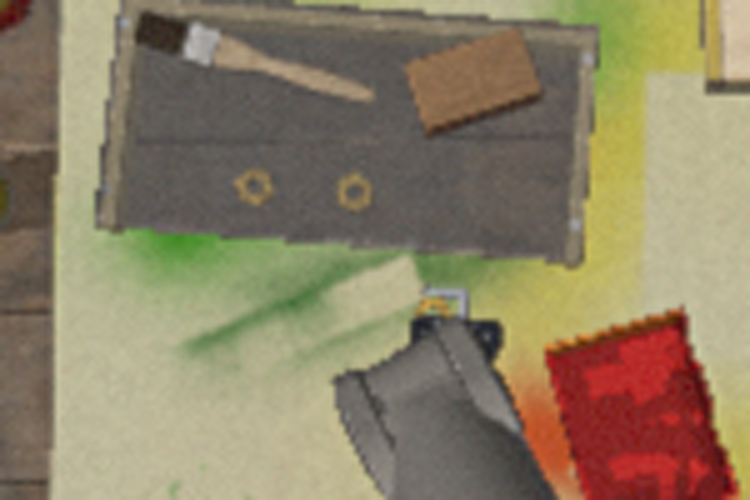

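Request:
send_rows --translation '[[8,-0.7,0],[0,0,15],[0,0,15],[0,25,0],[0,40,0]]' --rotation '[[0,0,0],[0,0,0],[0,0,0],[0,0,0],[0,0,0]]' --hand '[0,0,0,0,0]'

```text
t: 8.8
tcp_pos: [0.4448, 0.0937, 0.1571]
tcp_rot: [[0.002, 0.995, -0.095], [-0.001, -0.095, -0.995], [-1.0, 0.002, 0.0]]
ft_force: [2.2, 0.3, -1.6]
opening: 0.018
```

Request:
send_rows --translation '[[0,12,0],[0,0,-12],[10,-1,0],[25,-2,0],[25,-2,0]]' --rotation '[[0,0,0],[0,0,0],[0,0,0],[0,0,0],[0,0,0]]' --hand '[0,0,0,0,0]'

```text
t: 9.3
tcp_pos: [0.5041, 0.0997, 0.1439]
tcp_rot: [[-0.001, 0.996, -0.091], [-0.002, -0.091, -0.996], [-1.0, -0.001, 0.002]]
ft_force: [-0.4, 0.5, -1.2]
opening: 0.0179
```

Request:
send_rows --translation '[[25,-2,0],[20,-2,0],[5,-1,0],[0,0,0],[0,0,-10]]' --rotation '[[0,0,0],[0,0,0],[0,0,0],[0,0,0],[0,0,0]]' --hand '[0,0,0,0,0]'

```text
t: 9.8
tcp_pos: [0.5528, 0.0968, 0.1349]
tcp_rot: [[0.001, 0.996, -0.09], [-0.0, -0.09, -0.996], [-1.0, 0.001, 0.0]]
ft_force: [-0.3, 0.9, -1.7]
opening: 0.0179
```

Request:
send_rows --translation '[[0,0,-8],[-8,0.7,0],[-12,1,0],[-15,1.3,0],[-15,1.3,0]]' --rotation '[[0,0,0],[0,0,0],[0,0,0],[0,0,0],[0,0,0]]' --hand '[0,0,0,0,0]'

```text
t: 10.3
tcp_pos: [0.5012, 0.1018, 0.1269]
tcp_rot: [[0.0, 0.996, -0.088], [-0.0, -0.088, -0.996], [-1.0, 0.0, 0.0]]
ft_force: [-0.3, -0.1, -2.1]
opening: 0.0176
```

Request:
send_rows --translation '[[-15,1.3,0],[-15,1.3,0],[-15,1.3,0],[-15,1.3,0],[-10,1,0]]' --rotation '[[0,0,0],[0,0,0],[0,0,0],[0,0,0],[0,0,0]]' --hand '[0,0,0,0,0]'

```text
t: 10.8
tcp_pos: [0.4309, 0.1078, 0.1269]
tcp_rot: [[0.0, 0.996, -0.088], [-0.001, -0.088, -0.996], [-1.0, 0.0, 0.001]]
ft_force: [-0.0, 0.1, -1.2]
opening: 0.0177
```

Request:
send_rows --translation '[[0,0,0],[8,-0.7,0],[0,0,15],[0,0,15],[4,25,0]]' --rotation '[[0,0,0],[0,0,0],[0,0,0],[0,0,0],[0,0,0]]' --hand '[0,0,0,0,0]'

```text
t: 11.3
tcp_pos: [0.4472, 0.1295, 0.158]
tcp_rot: [[0.003, 0.996, -0.095], [-0.001, -0.095, -0.996], [-1.0, 0.003, 0.001]]
ft_force: [0.6, -0.0, -1.1]
opening: 0.0177
```

Request:
send_rows --translation '[[5,40,0],[0,12,0],[0,0,0],[0,0,0],[0,0,0]]' --rotation '[[0,0,0],[0,0,0],[0,0,0],[0,0,0],[0,0,0]]' --hand '[0,0,0,0,0]'

```text
t: 11.8
tcp_pos: [0.45, 0.1823, 0.1563]
tcp_rot: [[-0.001, 0.996, -0.091], [-0.001, -0.091, -0.996], [-1.0, -0.001, 0.001]]
ft_force: [1.2, -0.7, -1.0]
opening: 0.0177
```

```bash
python3 nuts.py t4
```

```text
11.8 [0.45   0.1823 0.1563] [ 1.2 -0.7 -1. ] 0.017739407074846173
```

View pics/t4.png

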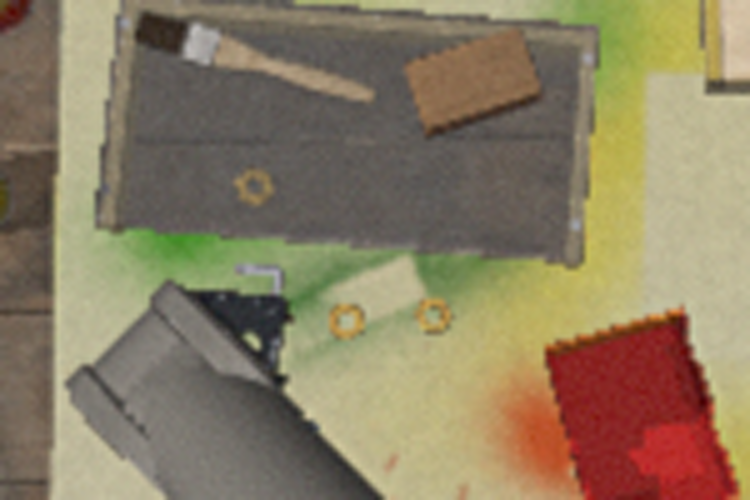

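Request:
send_rows --translation '[[0,9,-12],[10,-1,0],[25,-2,0],[25,-2,0],[25,-2,0]]' --rotation '[[0,0,0],[0,0,0],[0,0,0],[0,0,0],[0,0,0]]' --hand '[0,0,0,0,0]'

```text
t: 12.35
tcp_pos: [0.5367, 0.1844, 0.145]
tcp_rot: [[0.0, 0.996, -0.09], [-0.001, -0.09, -0.996], [-1.0, 0.0, 0.001]]
ft_force: [0.8, 0.2, -1.4]
opening: 0.018
```

Request:
send_rows --translation '[[20,-2,0],[3,0,0],[0,0,0],[0,0,-10],[0,0,-8]]' --rotation '[[0,0,0],[0,0,0],[0,0,0],[0,0,0],[0,0,0]]' --hand '[0,0,0,0,0]'

```text
t: 12.85
tcp_pos: [0.5568, 0.1838, 0.1259]
tcp_rot: [[-0.001, 0.996, -0.088], [-0.001, -0.088, -0.996], [-1.0, -0.001, 0.001]]
ft_force: [0.0, 0.8, -3.3]
opening: 0.0175
```

Request:
send_rows --translation '[[-8,0.7,0],[-12,1,0],[-15,1.3,0],[-15,1.3,0],[-15,1.3,0]]' --rotation '[[0,0,0],[0,0,0],[0,0,0],[0,0,0],[0,0,0]]' --hand '[0,0,0,0,0]'

```text
t: 13.35
tcp_pos: [0.4911, 0.1899, 0.1269]
tcp_rot: [[0.0, 0.996, -0.088], [-0.0, -0.088, -0.996], [-1.0, 0.0, 0.0]]
ft_force: [0.4, 0.4, -1.7]
opening: 0.0177
```

Request:
send_rows --translation '[[-15,1.3,0],[-15,1.3,0],[-15,1.3,0],[-15,1.3,0],[0,0,0]]' --rotation '[[0,0,0],[0,0,0],[0,0,0],[0,0,0],[0,0,0]]' --hand '[0,0,0,0,0]'

```text
t: 13.85
tcp_pos: [0.4304, 0.1949, 0.1267]
tcp_rot: [[-0.001, 0.996, -0.087], [-0.001, -0.087, -0.996], [-1.0, -0.001, 0.001]]
ft_force: [0.9, 1.1, -1.3]
opening: 0.0174
```

Request:
send_rows --translation '[[8,-0.7,0],[0,0,20],[0,0,35],[0,0,35],[0,0,0]]' --rotation '[[0,0,0],[0,0,0],[0,0,0],[0,0,0],[0,0,0]]' --hand '[0,0,0,0,0]'

```text
t: 14.35
tcp_pos: [0.4447, 0.1957, 0.2211]
tcp_rot: [[0.008, 0.996, -0.09], [0.004, -0.09, -0.996], [-1.0, 0.008, -0.004]]
ft_force: [0.3, 0.6, -2.0]
opening: 0.0177
```

Request:
send_rows --translation '[[-3,25,0],[-4,35,0],[-4,35,0],[-4,30,0],[-2,17,0]]' --rotation '[[0,0,2.5],[0,0,2.5],[0,0,2.5],[0,0,2.5],[0,0,2.7]]' --hand '[0,0,0,0,0]'

```text
t: 14.85
tcp_pos: [0.4236, 0.3385, 0.2159]
tcp_rot: [[-0.001, 0.991, 0.136], [0.001, 0.136, -0.991], [-1.0, -0.001, -0.001]]
ft_force: [-0.5, 0.4, -0.8]
opening: 0.0176
```

Request:
send_rows --translation '[[0,0,0],[0,0,0],[0,0,0],[0,0,0],[0,0,0]]' --rotation '[[0,0,0],[0,0,0],[0,0,0],[0,0,0],[0,0,0]]' --hand '[0,0,0,0,0]'

```text
t: 15.35
tcp_pos: [0.4243, 0.3351, 0.2167]
tcp_rot: [[0.0, 0.991, 0.131], [-0.001, 0.131, -0.991], [-1.0, 0.0, 0.001]]
ft_force: [-0.3, 0.6, -1.3]
opening: 0.0175
```

```bash
python3 nuts.py t5
```

```text
15.35 [0.4243 0.3351 0.2167] [-0.3  0.6 -1.3] 0.017524060071702527
```

View pics/t5.png

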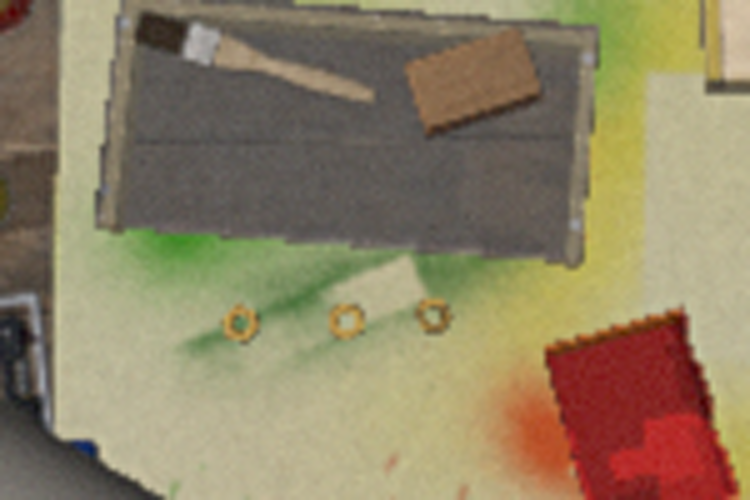

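Request:
send_rows --translation '[[-20,-2,0],[-20,-2,0],[-15,-1,0],[-4,0,0],[0,0,0]]' --rotation '[[0,0,0.2],[0,0,0],[0,0,0],[0,0,0],[0,0,0]]' --hand '[0,0,0,0,0]'

```text
t: 15.9
tcp_pos: [0.3648, 0.3311, 0.2169]
tcp_rot: [[0.001, 0.991, 0.136], [0.0, 0.136, -0.991], [-1.0, 0.001, 0.0]]
ft_force: [-0.2, -0.5, -1.4]
opening: 0.0177
```

Request:
send_rows --translation '[[0,0,0],[0,0,0],[0,0,0],[0,0,0],[0,0,0]]' --rotation '[[0,0,0],[0,0,0],[0,0,0],[0,0,0],[0,0,0]]' --hand '[0,0,0,0,0]'

```text
t: 16.4
tcp_pos: [0.365, 0.3311, 0.2166]
tcp_rot: [[-0.0, 0.991, 0.135], [0.0, 0.135, -0.991], [-1.0, -0.0, -0.0]]
ft_force: [1.0, -0.2, -2.1]
opening: 0.0182
```

Request:
send_rows --translation '[[0,-1,-20],[0,0,-15],[0,0,-8],[0,0,-6],[0,0,-4]]' --rotation '[[0,0,0],[0,0,0],[0,0,0],[0,0,0],[0,0,0]]' --hand '[0,0,0,0,0]'

```text
t: 16.9
tcp_pos: [0.3648, 0.3302, 0.1633]
tcp_rot: [[-0.0, 0.991, 0.136], [-0.0, 0.136, -0.991], [-1.0, -0.0, -0.0]]
ft_force: [0.5, -0.3, -1.4]
opening: 0.0179
```

Request:
send_rows --translation '[[0,0,-3],[0,0,-3],[0,0,-1],[0,0,0],[0,0,0]]' --rotation '[[0,0,0],[0,0,0],[0,0,0],[0,0,0],[0,0,0]]' --hand '[0,0,0,0,0]'

```text
t: 17.4
tcp_pos: [0.3649, 0.3302, 0.1569]
tcp_rot: [[0.0, 0.991, 0.136], [0.0, 0.136, -0.991], [-1.0, 0.0, -0.0]]
ft_force: [-0.3, -0.2, -0.9]
opening: 0.0175
```

Request:
send_rows --translation '[[0,0,-1],[0,0,0],[0,0,0],[0,0,0],[0,0,0]]' --rotation '[[0,0,0],[0,0,0],[0,0,0],[0,0,0],[0,0,0]]' --hand '[0,0,0.3,0.5,0.5]'

```text
t: 17.9
tcp_pos: [0.365, 0.3303, 0.1559]
tcp_rot: [[0.0, 0.991, 0.136], [0.0, 0.136, -0.991], [-1.0, 0.0, -0.0]]
ft_force: [-0.1, 0.3, -1.0]
opening: 0.0383
```

Request:
send_rows --translation '[[0,0,0],[0,0,15],[0,0,30],[0,0,40],[0,0,40]]' --rotation '[[0,0,0],[0,0,0],[0,0,0],[0,0,0],[0,0,0]]' --hand '[0.5,0.5,0.5,0.5,0.5]'

```text
t: 18.4
tcp_pos: [0.3643, 0.3302, 0.2829]
tcp_rot: [[-0.0, 0.991, 0.137], [0.0, 0.137, -0.991], [-1.0, -0.0, -0.0]]
ft_force: [1.0, 0.4, -0.3]
opening: 0.0438
```

Run:
```python
from h import *
s=monitor.sense();print(s["t"],s["tcp_pos"],s["opening"],s["q"])
c,d=camera("scene");z=np.load("scene0.npz");W0=cloud("scene",z["d"])
crop(np.hstack([z["c"][200:300,120:200],c[200:300,120:200]]),0,0,160,100,4.5,"s6")
# tool y now vs nuts
A=lambda x,y:Pz("top",140+x/5-.4,140+y/5-.4,.010)
for p in((240,323),(347,321),(434,315)): print(A(*p).round(4))
```

```text
18.4 [0.36426216 0.33018033 0.28292347] 0.04377036896484712 [ -5.56905681  12.86317641 -49.89325098 107.80015567  10.86690416
  64.24197143 -51.66223917]
[0.5511 0.213  0.01  ]
[0.5515 0.1241 0.01  ]
[0.5554 0.0518 0.01  ]
```

View pics/s6.png

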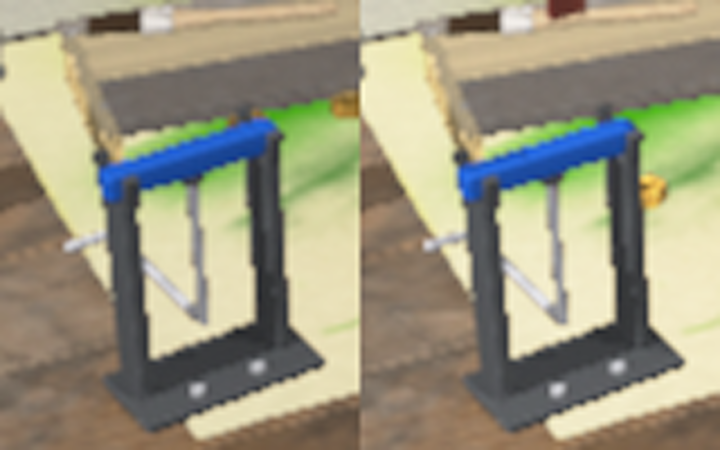

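Request:
send_rows --translation '[[8,-18,0],[15,-37,0],[15,-37,0],[15,-37,0],[15,-37,0]]' --rotation '[[0,0,-4.6],[0,0,-4.6],[0,0,-4.6],[0,0,-4.6],[0,0,-4.6]]' --hand '[0.5,0.5,0.5,0.5,0.5]'

```text
t: 18.95
tcp_pos: [0.4329, 0.1614, 0.2805]
tcp_rot: [[-0.001, 0.963, -0.268], [-0.001, -0.268, -0.963], [-1.0, -0.0, 0.001]]
ft_force: [0.8, 0.4, 0.2]
opening: 0.0434
```

Request:
send_rows --translation '[[15,-37,0],[15,-37,0],[15,-37,0],[15,-37,0],[8,-18,0]]' --rotation '[[0,0,-4.6],[0,0,-4.6],[0,0,-4.6],[0,0,-4.6],[0,0,-4.6]]' --hand '[0.5,0.5,0.5,0.5,0.5]'

```text
t: 19.45
tcp_pos: [0.5008, -0.0069, 0.2801]
tcp_rot: [[-0.001, 0.779, -0.627], [-0.001, -0.627, -0.779], [-1.0, -0.0, 0.002]]
ft_force: [0.3, 0.5, 0.4]
opening: 0.0439
```

Request:
send_rows --translation '[[-4,-39,0],[-4,-39,0],[-4,-39,0],[-4,-39,0],[-4,-39,0]]' --rotation '[[0,0,-4.6],[0,0,-4.6],[0,0,-4.6],[0,0,-4.6],[0,0,-4.6]]' --hand '[0.5,0.5,0.5,0.5,0.5]'

```text
t: 19.95
tcp_pos: [0.4794, -0.1991, 0.2805]
tcp_rot: [[-0.001, 0.477, -0.879], [0.0, -0.879, -0.477], [-1.0, -0.001, 0.001]]
ft_force: [0.0, -0.5, -0.3]
opening: 0.0436
```

Request:
send_rows --translation '[[-4,-39,0],[-4,-39,0],[-4,-39,0],[-3,-39,0],[0,0,0]]' --rotation '[[0,0,-4.6],[0,0,-4.6],[0,0,-4.6],[0,0,0],[0,0,0]]' --hand '[0.5,0.5,0.5,0.5,0.5]'

```text
t: 20.45
tcp_pos: [0.4623, -0.3595, 0.2799]
tcp_rot: [[-0.002, 0.248, -0.969], [-0.002, -0.969, -0.248], [-1.0, 0.001, 0.002]]
ft_force: [-0.2, -0.4, -0.7]
opening: 0.0441
```

Request:
send_rows --translation '[[0,0,0],[0,0,0],[0,0,0],[0,0,0],[0,0,0]]' --rotation '[[0,0,0],[0,0,0],[0,0,0],[0,0,0],[0,0,0]]' --hand '[0.5,0.5,0.5,0.5,0.5]'

```text
t: 20.95
tcp_pos: [0.4661, -0.3522, 0.2808]
tcp_rot: [[0.0, 0.26, -0.966], [-0.0, -0.966, -0.26], [-1.0, 0.0, -0.0]]
ft_force: [-0.7, -0.2, 0.1]
opening: 0.044
```

Request:
send_rows --translation '[[0,-4.5,-30],[0,0,-40],[0,0,-40],[0,0,-40],[0,0,-25]]' --rotation '[[0,0,0],[0,0,0],[0,0,0],[0,0,0],[0,0,0]]' --hand '[0.5,0.5,0.5,0.5,0.5]'

```text
t: 21.45
tcp_pos: [0.4647, -0.3563, 0.1029]
tcp_rot: [[-0.003, 0.259, -0.966], [0.002, -0.966, -0.259], [-1.0, -0.002, 0.002]]
ft_force: [0.2, -0.1, -1.2]
opening: 0.044
```

Request:
send_rows --translation '[[0,0,-11],[0,0,0],[0,0,0],[0,0,0],[0,0,0]]' --rotation '[[0,0,0],[0,0,0],[0,0,0],[0,0,0],[0,0,0]]' --hand '[0.5,0.4,0,0,0]'

```text
t: 21.95
tcp_pos: [0.4667, -0.358, 0.0962]
tcp_rot: [[0.002, 0.259, -0.966], [-0.002, -0.966, -0.259], [-1.0, 0.002, -0.002]]
ft_force: [1.9, -3.0, 0.7]
opening: 0.0155
```

Request:
send_rows --translation '[[0,0,0],[0,0,0],[0,0,0],[0,0,10],[0,0,25]]' --rotation '[[0,0,0],[0,0,0],[0,0,0],[0,0,0],[0,0,0]]' --hand '[0,0,0,0,0]'

```text
t: 22.45
tcp_pos: [0.4636, -0.3555, 0.1277]
tcp_rot: [[-0.006, 0.259, -0.966], [0.004, -0.966, -0.259], [-1.0, -0.006, 0.004]]
ft_force: [-1.0, -0.3, -1.8]
opening: 0.0118
```

Request:
send_rows --translation '[[0,0,25],[0,0,30],[0,0,30],[0,0,0],[0,0,0]]' --rotation '[[0,0,0],[0,0,0],[0,0,0],[0,0,0],[0,0,0]]' --hand '[0,0,0,0,0]'

```text
t: 22.95
tcp_pos: [0.4654, -0.3568, 0.2144]
tcp_rot: [[-0.0, 0.259, -0.966], [0.0, -0.966, -0.259], [-1.0, -0.001, 0.0]]
ft_force: [-0.2, 0.2, -2.6]
opening: 0.0114
```

Request:
send_rows --translation '[[18,15,0],[18,15,0],[18,15,0],[18,15,0],[18,15,0]]' --rotation '[[0,0,8.3],[0,0,8.3],[0,0,8.3],[0,0,8.3],[0,0,8.3]]' --hand '[0,0,0,0,0]'

```text
t: 23.45
tcp_pos: [0.555, -0.281, 0.2121]
tcp_rot: [[-0.004, 0.837, -0.547], [0.002, -0.547, -0.837], [-1.0, -0.005, 0.0]]
ft_force: [-0.6, -0.5, -1.7]
opening: 0.0118
```

Request:
send_rows --translation '[[18,15,0],[18,15,0],[18,15,0],[20,15,0],[0,0,0]]' --rotation '[[0,0,8.3],[0,0,8.3],[0,0,8.3],[0,0,8.3],[0,0,0]]' --hand '[0,0,0,0,0]'

```text
t: 23.95
tcp_pos: [0.6309, -0.2178, 0.212]
tcp_rot: [[-0.002, 1.0, 0.003], [0.005, 0.003, -1.0], [-1.0, -0.002, -0.005]]
ft_force: [0.1, 0.2, -1.2]
opening: 0.0117
```

Request:
send_rows --translation '[[0,0,-20],[0,0,-30],[0,0,-25],[0,0,-15],[0,0,0]]' --rotation '[[0,0,0],[0,0,0],[0,0,0],[0,0,0],[0,0,0]]' --hand '[0,0,0,0,0]'

```text
t: 24.45
tcp_pos: [0.627, -0.2223, 0.1211]
tcp_rot: [[-0.006, 1.0, -0.006], [0.002, -0.006, -1.0], [-1.0, -0.006, -0.002]]
ft_force: [-0.6, 0.8, -2.8]
opening: 0.0119
```

Run:
```python
from h import *
s=monitor.sense();print(s["t"],s["tcp_pos"],s["tcp_rot"][:,1],s["opening"],s["q"])
c,d=camera("top");crop(c,200,120,420,270,3.6,"t7")
```

```text
24.45 [ 0.62704554 -0.22232499  0.12107763] [ 0.99995913 -0.00629343 -0.00649066] 0.011894654986507701 [ 33.14313717  35.9911112  -27.28776892  94.22301101  19.1939726
  54.8890769   -1.30235862]
```

View pics/t7.png

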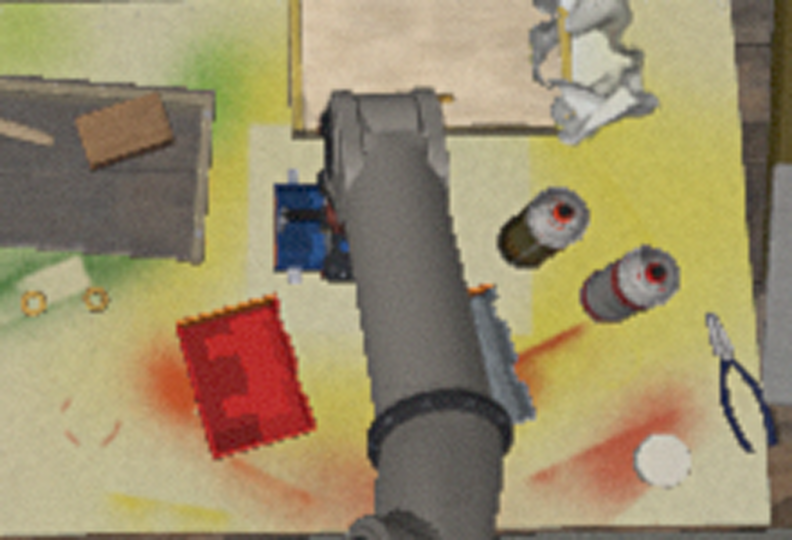

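Request:
send_rows --translation '[[0,0,-12],[0,0,-10],[0,0,-6],[0,0,-1.5],[0,0,0]]' --rotation '[[0,0,0],[0,0,0],[0,0,0],[0,0,0],[0,0,0]]' --hand '[0,0,0,0,0]'

```text
t: 25.0
tcp_pos: [0.6298, -0.2224, 0.095]
tcp_rot: [[-0.0, 1.0, -0.005], [0.0, -0.005, -1.0], [-1.0, -0.0, -0.0]]
ft_force: [0.7, -0.7, -2.2]
opening: 0.0116
```

Request:
send_rows --translation '[[0,0,0],[0,0,0],[0,0,0],[0,0,15],[0,0,40]]' --rotation '[[0,0,0],[0,0,0],[0,0,0],[0,0,0],[0,0,0]]' --hand '[0.2,0.4,0.4,0.4,0.4]'

```text
t: 25.5
tcp_pos: [0.6275, -0.222, 0.1482]
tcp_rot: [[-0.006, 1.0, -0.005], [0.002, -0.005, -1.0], [-1.0, -0.006, -0.002]]
ft_force: [0.8, -0.0, 0.3]
opening: 0.0347
```

Request:
send_rows --translation '[[0,0,40],[0,0,40],[-20,40,30],[-20,40,0],[-20,40,0]]' --rotation '[[0,0,0],[0,0,0],[0,0,0],[0,0,0],[0,0,0]]' --hand '[0.4,0.4,0.4,0.6,0.6]'

```text
t: 26.0
tcp_pos: [0.5713, -0.1039, 0.2607]
tcp_rot: [[0.004, 1.0, -0.006], [-0.001, -0.006, -1.0], [-1.0, 0.004, 0.001]]
ft_force: [1.0, 0.4, -0.3]
opening: 0.0474
```

Request:
send_rows --translation '[[-20,40,0],[-20,40,0],[-20,40,0],[0,30,0],[0,0,0]]' --rotation '[[0,0,0],[0,0,0],[0,0,0],[0,0,0],[0,0,0]]' --hand '[0.6,0.6,0.6,0.6,0.6]'

```text
t: 26.5
tcp_pos: [0.5107, 0.05, 0.26]
tcp_rot: [[0.003, 1.0, 0.002], [0.001, 0.002, -1.0], [-1.0, 0.003, -0.001]]
ft_force: [-0.1, 0.4, -0.5]
opening: 0.0527
```

Run:
```python
from h import *
s=monitor.sense();print(s["t"],s["tcp_pos"],s["tcp_rot"][:,1],s["opening"],s["q"])
c,d=camera("top");np.savez("top8.npz",c=c,d=d);crop(c,180,140,380,270,4,"t8")
```

```text
26.5 [0.51067397 0.04997972 0.26003075] [0.99999288 0.00243941 0.00287815] 0.052733560736463486 [ 20.54482448  14.38272157 -38.5207875  107.51806218  10.1328694
  61.33762894 -21.82204975]
```

View pics/t8.png

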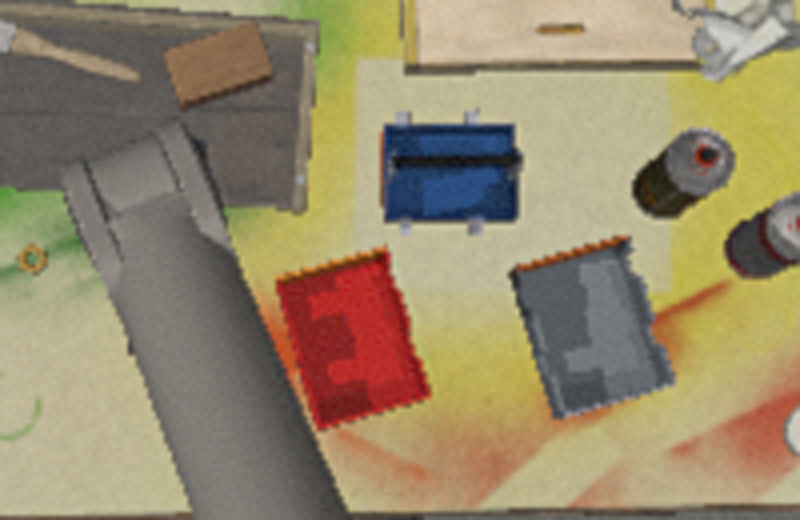

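Run:
```python
from h import *
A=lambda x,y,z:Pz("top",180+x/4-.4,140+y/4-.4,z)
print("nut0",A(33,258,.010))
b=[A(*p,.06) for p in((513,270),(629,240),(673,382),(556,417))];print(np.mean(b,0))
for i,j in((1,2),(0,3),(0,1),(3,2)):
  v=b[i]-b[j];print(np.hypot(*v[:2]).round(4),np.degrees(np.arctan2(v[1],v[0])))
t=[A(393,161,.102),A(520,158,.102)];print("handle",t,np.mean(t,0))
z=np.load("top8.npz")["c"][200:210,183:194]; print(cv2.cvtColor(z,cv2.COLOR_BGR2HSV)[4:6])
```

```text
nut0 [0.55150022 0.21198529 0.01      ]
[ 0.46674714 -0.35654172  0.06      ]
0.1483 14.431885391443162
0.1523 14.152262569637575
0.1218 103.67290667043801
0.1225 105.57008002862273
handle [array([ 0.63047949, -0.15779367,  0.102     ]), array([ 0.63164787, -0.28383567,  0.102     ])] [ 0.63106368 -0.22081467  0.102     ]
[[[ 28  60 166]
  [ 22 103 143]
  [ 19 163 172]
  [ 22 129 117]
  [ 50  84 136]
  [ 51  94 136]
  [ 39  97 137]
  [ 21 145 167]
  [ 21 124 127]
  [ 43  79 148]
  [ 42  72 155]]

 [[ 42  64 164]
  [ 33  77 143]
  [ 19 150 165]
  [ 22 144 115]
  [ 46  89 120]
  [ 45  86 134]
  [ 31  96 146]
  [ 19 153 157]
  [ 20 122 140]
  [ 38  62 161]
  [ 38  62 165]]]
```

Request:
send_rows --translation '[[0,20,-10],[5,25,-20],[5,25,-20],[5,25,-20],[5,25,-20]]' --rotation '[[0,0,-8.3],[0,0,-8.3],[0,0,-8.3],[0,0,-8.3],[0,0,-8.3]]' --hand '[0.6,0.6,0.6,0.6,0.6]'

```text
t: 27.05
tcp_pos: [0.5324, 0.164, 0.1678]
tcp_rot: [[0.001, 0.74, -0.673], [-0.001, -0.673, -0.74], [-1.0, 0.001, -0.0]]
ft_force: [-0.5, 0.2, -0.6]
opening: 0.0525
```

Request:
send_rows --translation '[[5,25,-20],[5,15,-20],[5,3,-20],[5,0,0],[0,0,0]]' --rotation '[[0,0,-8.3],[0,0,-8.3],[0,0,-8.3],[0,0,-8.6],[0,0,0]]' --hand '[0.6,0.6,0.6,0.6,0.6]'

```text
out of range; nothing moved
```

Request:
send_rows --translation '[[5,20,-20],[5,15,-20],[5,10,-20],[4,3,-20],[0,0,0]]' --rotation '[[0,0,-8.2],[0,0,-8.2],[0,0,-8.2],[0,0,-8.2],[0,0,0]]' --hand '[0.6,0.6,0.6,0.6,0.6]'

```text
t: 27.55
tcp_pos: [0.5499, 0.2113, 0.086]
tcp_rot: [[-0.003, 0.264, -0.965], [-0.002, -0.965, -0.264], [-1.0, 0.001, 0.004]]
ft_force: [-0.1, -0.7, -0.2]
opening: 0.0525
```

Request:
send_rows --translation '[[0,0,0],[0,0,0],[0,0,0],[0,0,0],[0,0,0]]' --rotation '[[0,0,0],[0,0,0],[0,0,0],[0,0,0],[0,0,0]]' --hand '[0.6,0.6,0.6,0.6,0.6]'

```text
t: 28.05
tcp_pos: [0.5505, 0.2125, 0.0886]
tcp_rot: [[0.001, 0.266, -0.964], [0.0, -0.964, -0.266], [-1.0, -0.0, -0.001]]
ft_force: [-0.3, 0.1, -0.8]
opening: 0.0526
```

```bash
cat > fn.py <<'E'
from h import *
# brass rings: hue/sat mask on the paper, minus bench colours; cluster and print centres
def find(n="top",z=.012,save=None):
    c,d=camera(n); h=cv2.cvtColor(c,cv2.COLOR_BGR2HSV).astype(int)
    m=((abs(h[...,0]-20)<4)&(h[...,1]>115)).astype(np.uint8); m=cv2.morphologyEx(m,cv2.MORPH_CLOSE,np.ones((5,5)))
    k,l,st,ce=cv2.connectedComponentsWithStats(m)
    for i in range(1,k):
        p=Pz(n,*ce[i],z)
        if 25<st[i,4]<140 and st[i,2]<14 and st[i,3]<14 and .3<p[0]<.68 and -.75<p[1]<.33: print(ce[i].round(1),p.round(4),st[i,2:])
    if save: cv2.imwrite(f"pics/{save}.png",cv2.resize(c[140:280,160:410],None,fx=3.2,fy=3.2,interpolation=cv2.INTER_CUBIC))
if __name__=="__main__":
    import sys; s=monitor.sense();print(s["t"],s["tcp_pos"].round(4),s["tcp_rot"][:,1].round(3),s["opening"],s["q"].round(0)); find(save=sys.argv[1] if len(sys.argv)>1 else None)
E
python3 fn.py
```

```text
28.05 [0.5505 0.2125 0.0886] [ 0.266 -0.964 -0.   ] 0.05256370778492175 [ -11.   31.  -21.  107.   15.   45. -115.]
[208.7 203.6] [0.5521 0.1253 0.012 ] [ 7  6 34]
[226.2 202.5] [0.5554 0.0527 0.012 ] [ 7  6 34]
```

Request:
send_rows --translation '[[0,0,-25],[0,0,-25],[0,0,-15],[0,0,-7],[0,0,0]]' --rotation '[[0,0,0],[0,0,0],[0,0,0],[0,0,0],[0,0,0]]' --hand '[0.6,0.6,0.6,0.6,0.6]'

```text
t: 28.6
tcp_pos: [0.5501, 0.2128, 0.0156]
tcp_rot: [[-0.001, 0.266, -0.964], [-0.0, -0.964, -0.266], [-1.0, 0.0, 0.001]]
ft_force: [-0.2, -1.2, 0.9]
opening: 0.0523
```

Request:
send_rows --translation '[[0,0,0],[0,0,0],[0,0,0],[0,0,0],[0,0,0]]' --rotation '[[0,0,0],[0,0,0],[0,0,0],[0,0,0],[0,0,0]]' --hand '[0.4,0.2,0,0,0]' --force 25

```text
t: 29.1
tcp_pos: [0.5506, 0.2129, 0.0165]
tcp_rot: [[0.001, 0.265, -0.964], [0.0, -0.964, -0.265], [-1.0, -0.0, -0.001]]
ft_force: [0.4, -0.2, 4.0]
opening: 0.0279
```

Request:
send_rows --translation '[[0,0,0],[0,0,0],[0,0,15],[0,0,35],[0,0,45]]' --rotation '[[0,0,0],[0,0,0],[0,0,0],[0,0,0],[0,0,0]]' --hand '[0,0,0,0,0]'

```text
t: 29.6
tcp_pos: [0.5487, 0.2121, 0.111]
tcp_rot: [[-0.004, 0.266, -0.964], [-0.001, -0.964, -0.266], [-1.0, 0.0, 0.004]]
ft_force: [1.3, 0.0, -0.4]
opening: 0.028
```

Request:
send_rows --translation '[[0,0,40],[-4,-20,40],[-8,-38,0],[-8,-39,0],[-8,-39,0]]' --rotation '[[0,0,0],[0,0,0],[0,0,0],[0,0,0],[0,0,0]]' --hand '[0,0,0,0,0]'

```text
t: 30.1
tcp_pos: [0.5217, 0.0755, 0.1921]
tcp_rot: [[0.001, 0.266, -0.964], [0.0, -0.964, -0.266], [-1.0, 0.0, -0.001]]
ft_force: [0.8, -0.0, 0.2]
opening: 0.0277
```

Request:
send_rows --translation '[[-8,-39,0],[-8,-39,0],[-8,-39,0],[-8,-39,0],[-8,-39,0]]' --rotation '[[0,0,0],[0,0,0],[0,0,0],[0,0,0],[0,0,0]]' --hand '[0,0,0,0,0]'

```text
t: 30.6
tcp_pos: [0.4815, -0.1196, 0.1918]
tcp_rot: [[0.001, 0.266, -0.964], [-0.0, -0.964, -0.266], [-1.0, 0.0, -0.001]]
ft_force: [0.2, -0.5, -0.9]
opening: 0.0281
```

Request:
send_rows --translation '[[-8,-39,0],[-8,-39,0],[-8,-39,0],[-8,-39,0],[-8,-39,0]]' --rotation '[[0,0,0],[0,0,0],[0,0,0],[0,0,0],[0,0,0]]' --hand '[0,0,0,0,0]'

```text
t: 31.1
tcp_pos: [0.4416, -0.3145, 0.1918]
tcp_rot: [[0.001, 0.266, -0.964], [0.0, -0.964, -0.266], [-1.0, 0.0, -0.001]]
ft_force: [0.4, -0.3, 0.5]
opening: 0.0279
```

Request:
send_rows --translation '[[-6,-20,0],[0,0,0],[0,0,0],[0,0,0],[0,0,0]]' --rotation '[[0,0,0],[0,0,0],[0,0,0],[0,0,0],[0,0,0]]' --hand '[0,0,0,0,0]'

```text
t: 31.6
tcp_pos: [0.4369, -0.3317, 0.1912]
tcp_rot: [[0.0, 0.268, -0.963], [0.0, -0.963, -0.268], [-1.0, -0.0, -0.0]]
ft_force: [0.1, 0.3, -0.8]
opening: 0.028
```

```bash
python3 fn.py
```

```text
31.6 [ 0.4369 -0.3317  0.1912] [ 0.268 -0.963 -0.   ] 0.02796843914544918 [ 39.  19. -11. 109.   4.  53. -48.]
[208.7 203.9] [0.5509 0.1253 0.012 ] [ 7  7 38]
[226.3 202.4] [0.5559 0.052  0.012 ] [ 7  6 34]
```

Request:
send_rows --translation '[[-6,-18,-10],[-5.5,-17.5,-20],[0,0,-40],[0,0,-40],[0,0,-30]]' --rotation '[[0,0,0],[0,0,0],[0,0,0],[0,0,0],[0,0,0]]' --hand '[0,0,0,0,0]'

```text
t: 32.15
tcp_pos: [0.4245, -0.3676, 0.0491]
tcp_rot: [[-0.001, 0.267, -0.964], [0.001, -0.964, -0.267], [-1.0, -0.001, 0.001]]
ft_force: [-0.6, -0.0, -0.8]
opening: 0.0278
```

Request:
send_rows --translation '[[0,0,-15],[0,0,-10],[0,0,-3],[0,0,0],[0,0,0]]' --rotation '[[0,0,0],[0,0,0],[0,0,0],[0,0,0],[0,0,0]]' --hand '[0,0,0,0,0]'

```text
t: 32.65
tcp_pos: [0.4256, -0.3693, 0.0243]
tcp_rot: [[0.002, 0.266, -0.964], [-0.001, -0.964, -0.266], [-1.0, 0.002, -0.001]]
ft_force: [-0.2, -0.4, -0.8]
opening: 0.0279
```

Lower 2 mm, release with a small opening, rise, and go to nut 1.

Request:
send_rows --translation '[[0,0,-2],[0,0,0],[0,0,0],[0,0,0],[0,0,10]]' --rotation '[[0,0,0],[0,0,0],[0,0,0],[0,0,0],[0,0,0]]' --hand '[0,0,0.4,0.45,0.45]'

```text
t: 33.15
tcp_pos: [0.424, -0.3682, 0.0304]
tcp_rot: [[-0.002, 0.266, -0.964], [0.001, -0.964, -0.266], [-1.0, -0.002, 0.001]]
ft_force: [0.2, -0.8, 0.2]
opening: 0.0395
```

Request:
send_rows --translation '[[0,0,30],[0,0,40],[0,0,40],[0,0,40],[8,20,10]]' --rotation '[[0,0,0],[0,0,0],[0,0,0],[0,0,0],[0,0,0]]' --hand '[0.45,0.45,0.45,0.45,0.45]'

```text
t: 33.65
tcp_pos: [0.4334, -0.3527, 0.1966]
tcp_rot: [[0.006, 0.261, -0.965], [-0.006, -0.965, -0.261], [-1.0, 0.008, -0.004]]
ft_force: [0.8, -0.1, -0.6]
opening: 0.0393
```

Request:
send_rows --translation '[[10,40,0],[10,40,0],[10,40,0],[10,40,0],[10,40,0]]' --rotation '[[0,0,0],[0,0,0],[0,0,0],[0,0,0],[0,0,0]]' --hand '[0.5,0.6,0.6,0.6,0.6]'

```text
t: 34.15
tcp_pos: [0.4829, -0.1472, 0.1919]
tcp_rot: [[0.001, 0.265, -0.964], [-0.001, -0.964, -0.265], [-1.0, 0.001, -0.001]]
ft_force: [0.4, 0.2, -0.1]
opening: 0.0527
```

Request:
send_rows --translation '[[10,40,0],[10,40,0],[10,40,0],[10,40,0],[10,40,0]]' --rotation '[[0,0,0],[0,0,0],[0,0,0],[0,0,0],[0,0,0]]' --hand '[0.6,0.6,0.6,0.6,0.6]'

```text
t: 34.65
tcp_pos: [0.5329, 0.0528, 0.1919]
tcp_rot: [[0.001, 0.265, -0.964], [-0.0, -0.964, -0.265], [-1.0, 0.001, -0.001]]
ft_force: [0.7, 0.3, 0.1]
opening: 0.0528
```

Request:
send_rows --translation '[[10,40,-30],[9,33,-30],[0,0,-30],[0,0,0],[0,0,0]]' --rotation '[[0,0,0],[0,0,0],[0,0,0],[0,0,0],[0,0,0]]' --hand '[0.6,0.6,0.6,0.6,0.6]'

```text
t: 35.15
tcp_pos: [0.5515, 0.1227, 0.1022]
tcp_rot: [[-0.001, 0.265, -0.964], [-0.001, -0.964, -0.265], [-1.0, 0.001, 0.001]]
ft_force: [0.0, 1.2, 0.7]
opening: 0.0526
```

```bash
python3 fn.py t9
```

```text
35.15 [0.5515 0.1227 0.1022] [ 0.265 -0.964  0.001] 0.05264511505429937 [  -3.   28.  -21.  110.   14.   45. -106.]
[226.5 202.3] [0.5562 0.0514 0.012 ] [ 7  6 32]
[329.1 232.2] [ 0.4261 -0.3691  0.012 ] [ 7  7 40]
```

View pics/t9.png

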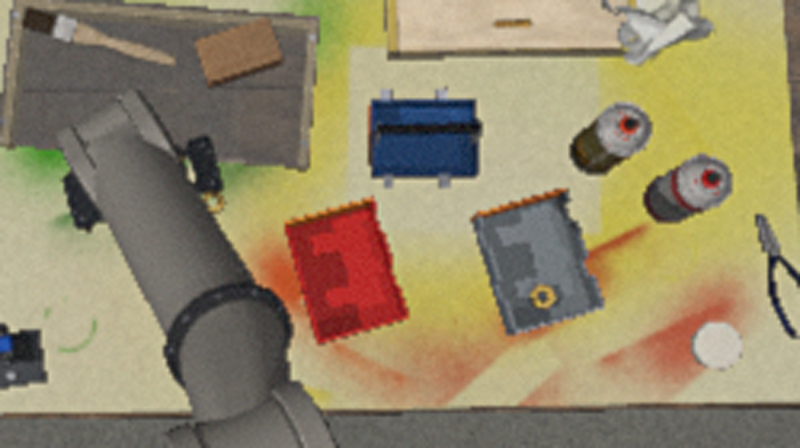

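Request:
send_rows --translation '[[0,2.5,-30],[0,0,-30],[0,0,-19],[0,0,-7],[0,0,0]]' --rotation '[[0,0,0],[0,0,0],[0,0,0],[0,0,0],[0,0,0]]' --hand '[0.6,0.6,0.6,0.6,0.6]'

```text
t: 35.7
tcp_pos: [0.5522, 0.1253, 0.0164]
tcp_rot: [[0.001, 0.264, -0.964], [-0.0, -0.964, -0.264], [-1.0, 0.0, -0.001]]
ft_force: [-1.0, 0.4, 0.3]
opening: 0.0524
```

Request:
send_rows --translation '[[0,0,0],[0,0,0],[0,0,0],[0,0,0],[0,0,0]]' --rotation '[[0,0,0],[0,0,0],[0,0,0],[0,0,0],[0,0,0]]' --hand '[0.4,0.2,0,0,0]'

```text
t: 36.2
tcp_pos: [0.5522, 0.126, 0.0165]
tcp_rot: [[0.001, 0.265, -0.964], [0.0, -0.964, -0.265], [-1.0, 0.0, -0.001]]
ft_force: [-1.2, -0.7, 6.7]
opening: 0.0281
```

Request:
send_rows --translation '[[0,0,0],[0,0,0],[0,0,15],[0,0,40],[0,0,45]]' --rotation '[[0,0,0],[0,0,0],[0,0,0],[0,0,0],[0,0,0]]' --hand '[0,0,0,0,0]'

```text
t: 36.7
tcp_pos: [0.5503, 0.1258, 0.1164]
tcp_rot: [[-0.003, 0.266, -0.964], [-0.0, -0.964, -0.266], [-1.0, -0.0, 0.003]]
ft_force: [1.4, 0.2, 0.1]
opening: 0.0285
```

Request:
send_rows --translation '[[0,0,40],[-5,-20,35],[-7,-40,0],[-7,-40,0],[-7,-40,0]]' --rotation '[[0,0,0],[0,0,0],[0,0,0],[0,0,0],[0,0,0]]' --hand '[0,0,0,0,0]'

```text
t: 37.2
tcp_pos: [0.5251, -0.0152, 0.1919]
tcp_rot: [[0.001, 0.266, -0.964], [-0.0, -0.964, -0.266], [-1.0, 0.0, -0.001]]
ft_force: [-0.1, -0.2, -0.7]
opening: 0.0282
```

Request:
send_rows --translation '[[-7,-40,0],[-7,-40,0],[-7,-40,0],[-7,-40,0],[-7,-40,0]]' --rotation '[[0,0,0],[0,0,0],[0,0,0],[0,0,0],[0,0,0]]' --hand '[0,0,0,0,0]'

```text
t: 37.7
tcp_pos: [0.49, -0.2154, 0.1916]
tcp_rot: [[0.001, 0.266, -0.964], [-0.0, -0.964, -0.266], [-1.0, 0.0, -0.001]]
ft_force: [0.6, 0.4, -1.0]
opening: 0.0277
```

Request:
send_rows --translation '[[-7,-40,0],[-7,-40,0],[-7,-40,0],[-3,-23,0],[0,0,0]]' --rotation '[[0,0,0],[0,0,0],[0,0,0],[0,0,0],[0,0,0]]' --hand '[0,0,0,0,0]'

```text
t: 38.2
tcp_pos: [0.4647, -0.3611, 0.1913]
tcp_rot: [[-0.0, 0.26, -0.966], [-0.002, -0.966, -0.26], [-1.0, 0.002, 0.001]]
ft_force: [-0.4, 0.6, -1.0]
opening: 0.028
```

Request:
send_rows --translation '[[0,0,0],[0,0,-30],[0,0,-40],[0,0,-30],[0,0,0]]' --rotation '[[0,0,0],[0,0,0],[0,0,0],[0,0,0],[0,0,0]]' --hand '[0,0,0,0,0]'

```text
t: 38.7
tcp_pos: [0.4647, -0.3531, 0.0872]
tcp_rot: [[-0.006, 0.269, -0.963], [0.005, -0.963, -0.269], [-1.0, -0.007, 0.004]]
ft_force: [-0.9, 0.9, -0.2]
opening: 0.0284
```

Request:
send_rows --translation '[[2,-3,-20],[0,0,-25],[0,0,-14],[0,0,-7],[0,0,0]]' --rotation '[[0,0,0],[0,0,0],[0,0,0],[0,0,0],[0,0,0]]' --hand '[0,0,0,0,0]'

```text
t: 39.2
tcp_pos: [0.4688, -0.3595, 0.0248]
tcp_rot: [[-0.0, 0.266, -0.964], [0.0, -0.964, -0.266], [-1.0, -0.0, 0.0]]
ft_force: [-0.3, 0.1, -0.6]
opening: 0.028
```

Request:
send_rows --translation '[[0,0,0],[0,0,0],[0,0,0],[0,0,0],[0,0,0]]' --rotation '[[0,0,0],[0,0,0],[0,0,0],[0,0,0],[0,0,0]]' --hand '[0,0,0,0,0]'

```text
t: 39.7
tcp_pos: [0.4686, -0.3601, 0.0248]
tcp_rot: [[0.0, 0.265, -0.964], [-0.0, -0.964, -0.265], [-1.0, 0.0, -0.0]]
ft_force: [0.3, -0.3, -0.6]
opening: 0.028
```

Request:
send_rows --translation '[[0,0,-2.5],[0,0,0],[0,0,0],[0,0,0],[0,0,10]]' --rotation '[[0,0,0],[0,0,0],[0,0,0],[0,0,0],[0,0,0]]' --hand '[0,0,0.4,0.45,0.45]'

```text
t: 40.2
tcp_pos: [0.4678, -0.3595, 0.0314]
tcp_rot: [[-0.002, 0.266, -0.964], [0.001, -0.964, -0.266], [-1.0, -0.002, 0.002]]
ft_force: [-1.0, 1.0, -0.3]
opening: 0.0394
```

Request:
send_rows --translation '[[0,0,30],[0,0,40],[0,0,40],[0,0,40],[0,20,10]]' --rotation '[[0,0,0],[0,0,0],[0,0,0],[0,0,0],[0,0,0]]' --hand '[0.45,0.45,0.45,0.45,0.45]'

```text
t: 40.7
tcp_pos: [0.4702, -0.3436, 0.1977]
tcp_rot: [[0.007, 0.262, -0.965], [-0.006, -0.965, -0.262], [-1.0, 0.008, -0.005]]
ft_force: [-0.1, -0.4, 0.1]
opening: 0.0397
```

Request:
send_rows --translation '[[5,40,0],[5,40,0],[10,40,0],[10,40,0],[10,40,0]]' --rotation '[[0,0,0],[0,0,0],[0,0,0],[0,0,0],[0,0,0]]' --hand '[0.5,0.6,0.6,0.6,0.6]'

```text
t: 41.2
tcp_pos: [0.5082, -0.1377, 0.1922]
tcp_rot: [[-0.0, 0.266, -0.964], [-0.0, -0.964, -0.266], [-1.0, -0.0, 0.0]]
ft_force: [0.4, 0.4, 0.3]
opening: 0.0529
```

Request:
send_rows --translation '[[10,40,0],[10,40,0],[10,40,-20],[10,40,-30],[7,31,-40]]' --rotation '[[0,0,0],[0,0,0],[0,0,0],[0,0,0],[0,0,0]]' --hand '[0.6,0.6,0.6,0.6,0.6]'

```text
t: 41.7
tcp_pos: [0.5564, 0.0531, 0.1042]
tcp_rot: [[0.004, 0.268, -0.964], [0.001, -0.964, -0.268], [-1.0, -0.0, -0.004]]
ft_force: [0.4, -0.6, 0.0]
opening: 0.0529
```

Request:
send_rows --translation '[[0,0,0],[0,0,0],[0,0,0],[0,0,0],[0,0,0]]' --rotation '[[0,0,0],[0,0,0],[0,0,0],[0,0,0],[0,0,0]]' --hand '[0.6,0.6,0.6,0.6,0.6]'

```text
t: 42.2
tcp_pos: [0.5558, 0.0483, 0.1047]
tcp_rot: [[0.002, 0.264, -0.965], [-0.0, -0.965, -0.264], [-1.0, 0.001, -0.002]]
ft_force: [0.2, 0.4, 0.0]
opening: 0.0526
```

```bash
python3 fn.py t10; python3 -c "
from h import *
c,d=camera('scene');crop(c,180,190,330,260,5,'s10')"
```

```text
42.2 [0.5558 0.0483 0.1047] [ 0.264 -0.965  0.001] 0.05262282597388428 [  4.  27. -20. 111.  13.  44. -97.]
```

View pics/s10.png

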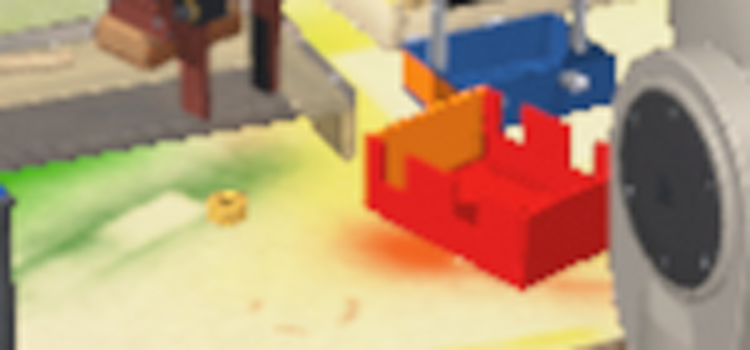

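```bash
python3 -c "
from h import *
print(Pz('scene',180+228/5-.4,190+208/5-.4,.008)); print(pix('scene',[.556,.0515,.008]))
c,d=camera('top');W=cloud('top',d);h=cv2.cvtColor(c,cv2.COLOR_BGR2HSV).astype(int)
m=(abs(h[...,0]-20)<5)&(h[...,1]>100)
for u in range(310,350):
  for v in range(210,250):
    if m[v,u]: print((u,v),end=' ')
print(c[205:212,300:304].mean((0,1)),c[232,329],c[229,338],W[229,338])
"
```

```text
[0.55224217 0.0547856  0.008     ]
(np.float64(225.60028905095817), np.float64(230.5460084741902))
(310, 236) (310, 238) (310, 239) (310, 240) (310, 241) (310, 242) (310, 243) (310, 244) (310, 245) (310, 246) (310, 247) (310, 248) (311, 235) (311, 236) (311, 237) (311, 238) (311, 239) (311, 240) (311, 241) (311, 242) (311, 243) (311, 244) (311, 245) (311, 246) (311, 247) (311, 248) (311, 249) (312, 234) (312, 236) (312, 237) (312, 238) (312, 239) (312, 240) (312, 241) (312, 242) (312, 243) (312, 244) (312, 245) (312, 246) (312, 247) (313, 236) (313, 237) (313, 238) (313, 239) (313, 240) (313, 241) (313, 242) (313, 243) (313, 244) (313, 245) (313, 246) (313, 247) (313, 248) (314, 233) (314, 235) (314, 236) (314, 237) (314, 238) (314, 239) (314, 240) (314, 241) (314, 242) (314, 243) (314, 244) (314, 245) (314, 246) (314, 247) (314, 248) (314, 249) (315, 236) (315, 237) (315, 238) (315, 239) (315, 240) (315, 241) (315, 242) (315, 243) (315, 244) (315, 245) (315, 246) (315, 247) (315, 248) (315, 249) (316, 239) (316, 240) (316, 241) (316, 242) (316, 243) (316, 245) (316, 246) (316, 247) 
[... 1372 characters left out ...]
3) (334, 244) (335, 241) (335, 242) (335, 245) (336, 240) (336, 241) (336, 242) (337, 240) (337, 241) (338, 240) (338, 244) (340, 239) (343, 217) (344, 217) (345, 217) (346, 216) (346, 222) (346, 223) (347, 216) (347, 221) (347, 222) (347, 223) (347, 224) (348, 219) (348, 220) (348, 221) (348, 222) (348, 223) (348, 224) (348, 225) (348, 226) (348, 227) (348, 228) (348, 229) (348, 230) (348, 231) (348, 232) (349, 215) (349, 219) (349, 220) (349, 221) (349, 222) (349, 223) (349, 224) (349, 225) (349, 226) (349, 227) (349, 228) (349, 229) (349, 230) (349, 231) (349, 232) (349, 233) (349, 234) [155.         186.         190.96428571] [89 76 65] [121 117 113] [ 0.43858799 -0.40610254  0.01353756]
```

Request:
send_rows --translation '[[0,3,-30],[0,0,-30],[0,0,-20],[0,0,-8],[0,0,0]]' --rotation '[[0,0,0],[0,0,0],[0,0,0],[0,0,0],[0,0,0]]' --hand '[0.6,0.6,0.6,0.6,0.6]'

```text
t: 42.85
tcp_pos: [0.5549, 0.0524, 0.0155]
tcp_rot: [[-0.001, 0.265, -0.964], [-0.0, -0.964, -0.265], [-1.0, 0.0, 0.001]]
ft_force: [-0.4, -0.2, 0.8]
opening: 0.053
```

Request:
send_rows --translation '[[0,0,0],[0,0,0],[0,0,0],[0,0,0],[0,0,0]]' --rotation '[[0,0,0],[0,0,0],[0,0,0],[0,0,0],[0,0,0]]' --hand '[0.4,0.2,0,0,0]'

```text
t: 43.35
tcp_pos: [0.5556, 0.0525, 0.016]
tcp_rot: [[0.001, 0.265, -0.964], [0.0, -0.964, -0.265], [-1.0, 0.0, -0.001]]
ft_force: [-0.9, -1.1, 3.6]
opening: 0.0286
```

Request:
send_rows --translation '[[0,0,0],[0,0,0],[0,0,15],[0,0,40],[0,0,45]]' --rotation '[[0,0,0],[0,0,0],[0,0,0],[0,0,0],[0,0,0]]' --hand '[0,0,0,0,0]'

```text
t: 43.85
tcp_pos: [0.5538, 0.0524, 0.1161]
tcp_rot: [[-0.003, 0.266, -0.964], [-0.0, -0.964, -0.266], [-1.0, -0.001, 0.003]]
ft_force: [1.4, -0.1, 0.0]
opening: 0.0288
```

Request:
send_rows --translation '[[0,0,40],[-5,-20,35],[-7,-40,0],[-7,-40,0],[-7,-40,0]]' --rotation '[[0,0,0],[0,0,0],[0,0,0],[0,0,0],[0,0,0]]' --hand '[0,0,0,0,0]'

```text
t: 44.35
tcp_pos: [0.5287, -0.0887, 0.1917]
tcp_rot: [[0.001, 0.266, -0.964], [-0.0, -0.964, -0.266], [-1.0, 0.0, -0.001]]
ft_force: [1.2, 0.0, -0.5]
opening: 0.0289
```

Request:
send_rows --translation '[[-7,-40,0],[-5,-40,0],[-2,-40,0],[-2,-40,0],[-2,-40,0]]' --rotation '[[0,0,0],[0,0,0],[0,0,0],[0,0,0],[0,0,0]]' --hand '[0,0,0,0,0]'

```text
t: 44.85
tcp_pos: [0.5107, -0.2888, 0.1913]
tcp_rot: [[0.0, 0.266, -0.964], [0.0, -0.964, -0.266], [-1.0, -0.0, -0.0]]
ft_force: [0.2, -0.7, -0.7]
opening: 0.0284
```

Request:
send_rows --translation '[[-1,-40,0],[0,-18,0],[0,0,-30],[0,0,-40],[0,0,-30]]' --rotation '[[0,0,0],[0,0,0],[0,0,0],[0,0,0],[0,0,0]]' --hand '[0,0,0,0,0]'

```text
t: 45.35
tcp_pos: [0.5099, -0.3441, 0.0892]
tcp_rot: [[-0.001, 0.266, -0.964], [0.001, -0.964, -0.266], [-1.0, -0.002, 0.0]]
ft_force: [-0.5, 0.5, -1.1]
opening: 0.0296
```

Request:
send_rows --translation '[[0,0,0],[0,0,0],[0,0,0],[0,0,0],[0,0,0]]' --rotation '[[0,0,0],[0,0,0],[0,0,0],[0,0,0],[0,0,0]]' --hand '[0,0,0,0,0]'

```text
t: 45.85
tcp_pos: [0.511, -0.3459, 0.0921]
tcp_rot: [[0.002, 0.266, -0.964], [-0.001, -0.964, -0.266], [-1.0, 0.002, -0.002]]
ft_force: [0.2, 0.2, -1.0]
opening: 0.0289
```

Request:
send_rows --translation '[[-2,0,-25],[0,0,-25],[0,0,-10],[0,0,-7],[0,0,-3]]' --rotation '[[0,0,0],[0,0,0],[0,0,0],[0,0,0],[0,0,0]]' --hand '[0,0,0,0,0]'

```text
t: 46.35
tcp_pos: [0.5084, -0.3455, 0.0209]
tcp_rot: [[0.0, 0.266, -0.964], [-0.0, -0.964, -0.266], [-1.0, 0.0, -0.0]]
ft_force: [-6.4, 5.4, 21.7]
opening: 0.0287
```

Request:
send_rows --translation '[[0,0,0],[0,0,0],[0,0,0],[0,0,0],[0,0,10]]' --rotation '[[0,0,0],[0,0,0],[0,0,0],[0,0,0],[0,0,0]]' --hand '[0,0,0.4,0.45,0.45]'

```text
t: 46.85
tcp_pos: [0.5074, -0.345, 0.03]
tcp_rot: [[-0.002, 0.266, -0.964], [0.001, -0.964, -0.266], [-1.0, -0.001, 0.001]]
ft_force: [-0.5, 0.8, -1.4]
opening: 0.0393
```

Request:
send_rows --translation '[[0,0,30],[0,0,40],[0,0,40],[0,0,40],[0,20,20]]' --rotation '[[0,0,0],[0,0,0],[0,0,0],[0,0,0],[0,0,0]]' --hand '[0.45,0.45,0.45,0.45,0.45]'

```text
t: 47.35
tcp_pos: [0.509, -0.3288, 0.2054]
tcp_rot: [[0.005, 0.262, -0.965], [-0.005, -0.965, -0.262], [-1.0, 0.006, -0.004]]
ft_force: [0.5, 0.5, 0.4]
opening: 0.0395
```

Request:
send_rows --translation '[[15,30,0],[20,30,0],[25,25,0],[25,20,0],[30,5,0]]' --rotation '[[0,0,8.3],[0,0,8.3],[0,0,8.3],[0,0,8.3],[0,0,8.3]]' --hand '[0.45,0.45,0.45,0.45,0.45]'

```text
t: 47.85
tcp_pos: [0.6242, -0.212, 0.202]
tcp_rot: [[0.001, 0.843, -0.538], [0.001, -0.538, -0.843], [-1.0, 0.0, -0.001]]
ft_force: [0.6, 0.6, -1.0]
opening: 0.0393
```

Request:
send_rows --translation '[[7,0,0],[0,0,0],[0,0,0],[0,0,0],[0,0,0]]' --rotation '[[0,0,8.3],[0,0,8.3],[0,0,8.3],[0,0,8.3],[0,0,0]]' --hand '[0.45,0.45,0.45,0.45,0.45]'

```text
t: 48.35
tcp_pos: [0.6301, -0.2157, 0.2011]
tcp_rot: [[0.0, 1.0, 0.003], [-0.0, 0.003, -1.0], [-1.0, 0.0, 0.0]]
ft_force: [-0.1, -0.1, -0.1]
opening: 0.04
```

```bash
python3 fn.py; python3 -c "
from h import *
c,d=camera('top');crop(c,270,150,410,260,5,'t11')"
```

```text
48.35 [ 0.6301 -0.2157  0.2011] [1.    0.003 0.   ] 0.04004009370188386 [ 35.  32. -31.  91.  17.  63.  -0.]
```

View pics/t11.png

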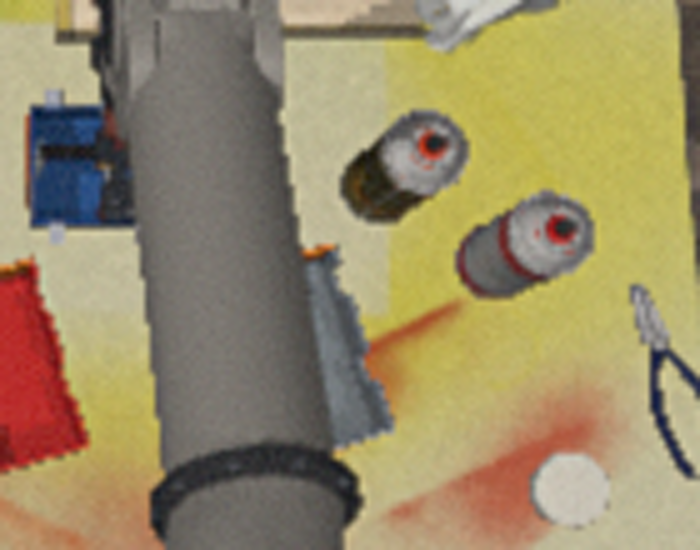

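Request:
send_rows --translation '[[-20,40,0],[-20,40,0],[-20,40,0],[-20,40,0],[0,40,0]]' --rotation '[[0,0,0],[0,0,0],[0,0,0],[0,0,0],[0,0,0]]' --hand '[0.45,0.45,0.45,0.45,0.45]'

```text
t: 48.95
tcp_pos: [0.5478, -0.0146, 0.2009]
tcp_rot: [[-0.001, 1.0, -0.002], [-0.002, -0.002, -1.0], [-1.0, -0.001, 0.002]]
ft_force: [1.6, -0.2, 1.2]
opening: 0.0393
```

Run:
```python
from h import *
c,d=camera("top");W=cloud("top",d);h=cv2.cvtColor(c,cv2.COLOR_BGR2HSV).astype(int)
R=np.array([[.968,.252],[-.252,.968]]); L=(W[...,:2]-[.467,-.3565])@R.T
m=(abs(h[...,0]-20)<6)&(h[...,1]>100)&(abs(L[...,0])<.07)&(abs(L[...,1])<.052)
k,l,st,ce=cv2.connectedComponentsWithStats(m.astype(np.uint8))
for i in range(1,k):
    if st[i,4]>10: 
        p=Pz("top",*ce[i],.012); print(st[i,2:],"local",(R@(p[:2]-[.467,-.3565])).round(4),"z med/90%",np.percentile(W[l==i][:,2],[10,50,90]).round(4))
# handle of tray: dark pixels
q=W[(h[...,2]<60)&(abs(W[...,2]-.1)<.015)&(abs(W[...,0]-.63)<.04)&(abs(W[...,1]+.22)<.09)]
v,u=np.where((h[...,2]<60)&(abs(W[...,2]-.1)<.015)&(abs(W[...,0]-.63)<.04)&(abs(W[...,1]+.22)<.09))
r=np.array([Pz("top",a,b,.102)[:2]*1000 for a,b in zip(u,v)],np.float32); print(len(r),cv2.minAreaRect(r) if len(r)>3 else 0)
print(monitor.sense()["tcp_pos"])
```

```text
[ 8  7 35] local [ 0.059  -0.0232] z med/90% [0.0123 0.017  0.0226]
[ 8  7 38] local [ 0.0002 -0.0041] z med/90% [0.0083 0.0172 0.024 ]
[ 8  8 34] local [-0.0437 -0.003 ] z med/90% [0.0114 0.0166 0.0224]
92 ((628.9574584960938, -219.89170837402344), (123.05085754394531, 8.079057693481445), 89.15311431884766)
[ 0.54874298 -0.00579913  0.20177008]
```

Request:
send_rows --translation '[[13,-36,0],[14,-36,0],[13,-36,0],[14,-36,0],[13,-36,0]]' --rotation '[[0,0,0],[0,0,0],[0,0,0],[0,0,0],[0,0,0]]' --hand '[0.45,0.45,0.45,0.45,0.45]'

```text
t: 49.5
tcp_pos: [0.6177, -0.1972, 0.201]
tcp_rot: [[0.001, 1.0, -0.002], [-0.001, -0.002, -1.0], [-1.0, 0.001, 0.0]]
ft_force: [0.4, 0.0, -0.4]
opening: 0.0394
```

Request:
send_rows --translation '[[14,-35,0],[0,0,0],[0,0,0],[0,0,0],[0,0,0]]' --rotation '[[0,0,0],[0,0,0],[0,0,0],[0,0,0],[0,0,0]]' --hand '[0.45,0.45,0.45,0.45,0.45]'

```text
t: 50.0
tcp_pos: [0.6312, -0.2287, 0.2009]
tcp_rot: [[0.0, 1.0, 0.003], [0.0, 0.003, -1.0], [-1.0, 0.0, -0.0]]
ft_force: [0.3, 0.4, 1.0]
opening: 0.0398
```

Request:
send_rows --translation '[[-1.5,7,-25],[0,0,-35],[0,0,-30],[0,0,-15],[0,0,-3]]' --rotation '[[0,0,0],[0,0,0],[0,0,0],[0,0,0],[0,0,0]]' --hand '[0.45,0.45,0.45,0.45,0.45]' --force 40

```text
t: 50.5
tcp_pos: [0.6286, -0.2225, 0.0909]
tcp_rot: [[-0.003, 1.0, 0.003], [0.001, 0.003, -1.0], [-1.0, -0.003, -0.001]]
ft_force: [0.1, 0.2, -0.1]
opening: 0.0397
```

Request:
send_rows --translation '[[0,0,0],[0,0,0],[0,0,0],[0,0,0],[0,0,0]]' --rotation '[[0,0,0],[0,0,0],[0,0,0],[0,0,0],[0,0,0]]' --hand '[0.3,0.1,0,0,0]'

```text
t: 51.0
tcp_pos: [0.6306, -0.2237, 0.0936]
tcp_rot: [[0.002, 1.0, 0.002], [-0.001, 0.002, -1.0], [-1.0, 0.002, 0.001]]
ft_force: [1.1, -0.2, 2.6]
opening: 0.012
```

Request:
send_rows --translation '[[0,0,0],[0,0,0],[0,0,0],[0,0,0],[0,0,0]]' --rotation '[[0,0,0],[0,0,0],[0,0,0],[0,0,0],[0,0,0]]' --hand '[0,0,0,0,0]'

```text
t: 51.5
tcp_pos: [0.6307, -0.2237, 0.0936]
tcp_rot: [[0.002, 1.0, 0.002], [-0.001, 0.002, -1.0], [-1.0, 0.002, 0.001]]
ft_force: [1.3, -0.6, 6.1]
opening: 0.012
```

Request:
send_rows --translation '[[0,0,15],[0,0,30],[0,0,40],[0,0,40],[0,0,0]]' --rotation '[[0,0,0],[0,0,0],[0,0,0],[0,0,0],[0,0,0]]' --hand '[0,0,0,0,0]'

```text
t: 52.0
tcp_pos: [0.6324, -0.2236, 0.2242]
tcp_rot: [[0.009, 1.0, 0.002], [-0.002, 0.002, -1.0], [-1.0, 0.009, 0.002]]
ft_force: [0.4, 0.2, -2.0]
opening: 0.0115
```

Request:
send_rows --translation '[[-12,-10,0],[-12,-10,0],[-12,-10,0],[-12,-10,0],[-12,-10,0]]' --rotation '[[0,0,8],[0,0,8],[0,0,8],[0,0,8],[0,0,8]]' --hand '[0,0,0,0,0]'

```text
t: 52.5
tcp_pos: [0.568, -0.2736, 0.2166]
tcp_rot: [[-0.003, 0.761, 0.649], [0.001, 0.649, -0.761], [-1.0, -0.002, -0.002]]
ft_force: [0.4, -0.7, -2.0]
opening: 0.0118
```

Request:
send_rows --translation '[[-12,-10,0],[-12,-10,0],[-12,-10,0],[-12,-10,0],[-12,-10,0]]' --rotation '[[0,0,8],[0,0,8],[0,0,8],[0,0,8],[0,0,8]]' --hand '[0,0,0,0,0]'

```text
t: 53.0
tcp_pos: [0.508, -0.3235, 0.2166]
tcp_rot: [[-0.002, 0.166, 0.986], [0.001, 0.986, -0.166], [-1.0, 0.001, -0.003]]
ft_force: [0.9, -0.5, -2.1]
opening: 0.0116
```

Request:
send_rows --translation '[[-14,-11,0],[-14,-11,0],[-14,-10,0],[0,0,0],[0,0,0]]' --rotation '[[0,0,8],[0,0,8],[0,0,8.5],[0,0,0],[0,0,0]]' --hand '[0,0,0,0,0]'

```text
t: 53.5
tcp_pos: [0.4673, -0.3551, 0.217]
tcp_rot: [[-0.001, -0.247, 0.969], [0.001, 0.969, 0.247], [-1.0, 0.001, -0.0]]
ft_force: [0.3, 0.8, -2.2]
opening: 0.0116
```

Request:
send_rows --translation '[[0,0,0],[0,0,0],[0,0,0],[0,0,0],[0,0,0]]' --rotation '[[0,0,0],[0,0,0],[0,0,0],[0,0,0],[0,0,0]]' --hand '[0,0,0,0,0]'

```text
t: 54.0
tcp_pos: [0.4679, -0.3552, 0.2176]
tcp_rot: [[-0.0, -0.252, 0.968], [-0.0, 0.968, 0.252], [-1.0, -0.0, -0.0]]
ft_force: [-0.1, 0.4, -2.6]
opening: 0.0116
```

```bash
python3 -c "
from h import *
s=monitor.sense();print(s['tcp_pos'],s['tcp_rot'],s['q'])"
```

```text
[ 0.46792811 -0.3552234   0.21755583] [[-3.77421677e-06 -2.52197927e-01  9.67675672e-01]
 [-1.41433152e-05  9.67675672e-01  2.52197927e-01]
 [-1.00000000e+00 -1.27342924e-05 -7.21913253e-06]] [ 71.3861479   29.84168248 -54.50334315  99.92075492  26.72514829
  64.27471971 113.09389551]
```

Request:
send_rows --translation '[[1,-1,-15],[0,0,-20],[0,0,-20],[0,0,-10],[0,0,0]]' --rotation '[[0,0,0],[0,0,0],[0,0,0],[0,0,0],[0,0,0]]' --hand '[0,0,0,0,0]'

```text
t: 54.5
tcp_pos: [0.4676, -0.356, 0.1505]
tcp_rot: [[-0.003, -0.252, 0.968], [0.002, 0.968, 0.252], [-1.0, 0.003, -0.002]]
ft_force: [0.5, -0.4, -2.4]
opening: 0.0115
```

Request:
send_rows --translation '[[0,0,-10],[0,0,-8],[0,0,-5],[0,0,0],[0,0,0]]' --rotation '[[0,0,0],[0,0,0],[0,0,0],[0,0,0],[0,0,0]]' --hand '[0,0,0,0,0]'

```text
t: 55.0
tcp_pos: [0.4688, -0.3565, 0.1297]
tcp_rot: [[0.0, -0.252, 0.968], [-0.0, 0.968, 0.252], [-1.0, -0.0, 0.0]]
ft_force: [0.4, 0.2, -2.7]
opening: 0.0116
```

Request:
send_rows --translation '[[0,0,-2],[0,0,-1],[0,0,-1],[0,0,0],[0,0,0]]' --rotation '[[0,0,0],[0,0,0],[0,0,0],[0,0,0],[0,0,0]]' --hand '[0,0,0,0,0]'

```text
t: 55.5
tcp_pos: [0.4688, -0.3565, 0.1256]
tcp_rot: [[0.0, -0.252, 0.968], [0.0, 0.968, 0.252], [-1.0, -0.0, 0.0]]
ft_force: [0.7, -0.6, -2.3]
opening: 0.0112
```

Request:
send_rows --translation '[[0,0,-1],[0,0,-1],[0,0,0],[0,0,0],[0,0,0]]' --rotation '[[0,0,0],[0,0,0],[0,0,0],[0,0,0],[0,0,0]]' --hand '[0,0,0,0,0]'

```text
t: 56.0
tcp_pos: [0.4687, -0.3565, 0.1236]
tcp_rot: [[0.0, -0.252, 0.968], [-0.0, 0.968, 0.252], [-1.0, -0.0, 0.0]]
ft_force: [-0.2, 0.9, -1.2]
opening: 0.0117
```

Request:
send_rows --translation '[[0,0,0],[0,0,0],[0,0,0],[0,0,0],[0,0,0]]' --rotation '[[0,0,0],[0,0,0],[0,0,0],[0,0,0],[0,0,0]]' --hand '[0.15,0.2,0.3,0.4,0.4]'

```text
t: 56.5
tcp_pos: [0.4688, -0.3565, 0.1236]
tcp_rot: [[0.0, -0.252, 0.968], [-0.0, 0.968, 0.252], [-1.0, -0.0, 0.0]]
ft_force: [0.4, -0.1, 0.5]
opening: 0.0345
```

Request:
send_rows --translation '[[0,0,15],[0,0,35],[0,0,40],[0,0,40],[0,40,20]]' --rotation '[[0,0,0],[0,0,0],[0,0,0],[0,0,0],[0,0,0]]' --hand '[0.4,0.4,0.4,0.4,0.4]'

```text
t: 57.0
tcp_pos: [0.4694, -0.3213, 0.2776]
tcp_rot: [[0.005, -0.244, 0.97], [-0.003, 0.97, 0.244], [-1.0, -0.004, 0.004]]
ft_force: [1.8, 1.1, 0.0]
opening: 0.0349
```

Request:
send_rows --translation '[[0,40,0],[0,40,0],[0,40,0],[0,40,0],[0,40,0]]' --rotation '[[0,0,-4],[0,0,-4],[0,0,-4],[0,0,-4],[0,0,-4]]' --hand '[0.4,0.4,0.4,0.4,0.4]'

```text
t: 57.5
tcp_pos: [0.4687, -0.1145, 0.2747]
tcp_rot: [[0.001, 0.097, 0.995], [-0.001, 0.995, -0.097], [-1.0, -0.001, 0.001]]
ft_force: [0.7, -0.1, -0.0]
opening: 0.035
```

Request:
send_rows --translation '[[0,40,0],[0,40,0],[0,40,0],[0,0,0],[0,0,0]]' --rotation '[[0,0,0],[0,0,0],[0,0,0],[0,0,0],[0,0,0]]' --hand '[0.4,0.4,0.4,0.4,0.4]'

```text
t: 58.0
tcp_pos: [0.4688, 0.0044, 0.2744]
tcp_rot: [[0.001, 0.091, 0.996], [-0.001, 0.996, -0.091], [-1.0, -0.001, 0.001]]
ft_force: [0.0, 0.3, -0.3]
opening: 0.035
```

Run:
```python
from h import *
s=monitor.sense();print(s["t"],s["tcp_pos"])
c,d=camera("top");W=cloud("top",d);h=cv2.cvtColor(c,cv2.COLOR_BGR2HSV).astype(int)
crop(c,285,165,405,260,6,"t12")
R=np.array([[.968,.252],[-.252,.968]]); L=(W[...,:2]-[.467,-.3565])@R.T
m=(h[...,2]<60)&(abs(L[...,0])<.075)&(abs(L[...,1])<.02)&(W[...,2]>.09)
for a,b in((-.06,-.03),(-.03,0),(0,.03),(.03,.06)):
    k=m&(L[...,0]>a)&(L[...,0]<b); print("handle z",k.sum(),np.median(W[k][:,2]).round(4),"y",np.median(L[k][:,1]).round(4))
# tray floor
for sx in(-1,1):
  for sy in(-1,1):
    k=(abs(L[...,0]-sx*.045)<.012)&(abs(L[...,1]-sy*.025)<.01)&(W[...,2]<.08); print("floor",sx,sy,k.sum(),np.median(W[k][:,2]).round(4))
```

```text
58.0 [0.46876787 0.00443759 0.27436374]
handle z 19 0.1319 y 0.001
handle z 21 0.1315 y 0.0011
handle z 21 0.1317 y 0.0019
handle z 23 0.1318 y 0.0014
floor -1 -1 10 0.0362
floor -1 1 30 0.0323
floor 1 -1 9 0.0324
floor 1 1 29 0.0339
```

View pics/t12.png

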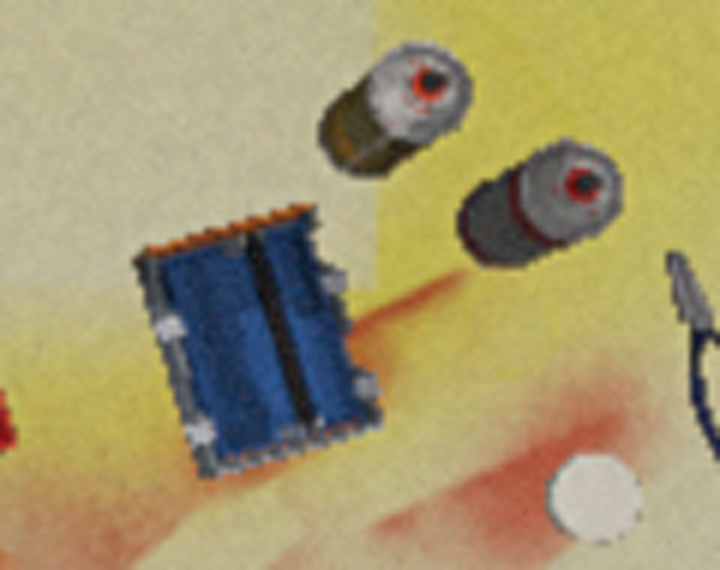

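The handle top is level at 132 mm, as expected for a tray resting on the rim. The picture shows the lugs on the ledge at (170,327), (200,432), (333,283) and (367,385), and both cans upright. Handing in.

```bash
python3 -c "
from rig import workorder; print(workorder.hand_in())"
```

```text
the job is handed in; nothing more can be done
None
```

The job is finished and handed in at about 58 s. The hook pulled all three nuts out and was hung back in its rack. The tray was lifted out and set on the clear spot, and the nuts went into the bin. The tray then went back turned half a turn.

**Last checks**
- **Hook:** a before/after comparison right after hanging showed it in the rack as at the start. I did not look at it again at the end.
- **Nuts:** all three are on the bin floor, with centres at least 43 mm apart. Their measured tops are at about 17 mm, so they are flat and not stacked.
- **Tray:** the handle top measures 132 mm along its whole length, which is level and as expected for lugs on the rim. All four lugs are visible on the ledge.
- **Cans:** the two next to the bin were upright in the last picture. The others were never approached and I did not check them at the end.

**What disagreed**
- **Third nut:** it was found about 28 mm from where I released it, against the bin's orange end, but still flat and separate. I don't know whether the release or a knock moved it. The wrist force briefly read about 23 N while I was lowering it.
- **Tray floor:** depth readings spread from 32 to 36 mm, which I took as noise because the handle is level.

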